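# Bring the slide-lid parts tin to the mat and tip its tubes into the tray

## Robot

A 7-joint arm with a two-finger parallel gripper is mounted at the origin on the work surface. World frame = base frame: x ahead of the robot, y to its left, z up, the work surface at z = 0. Lengths are in mm, angles in rad, forces in N, time in s.
With the tool pointing down it reaches from about 350 to 775 mm from the base axis. Payload 3.1 kg.
Tool frame: the origin (TCP) lies at the very end of the fingers, on their centre line; the grasp point (between the pads) lies behind it (manip.grip_depth is the z of the grasp point in the tool frame, in mm); z points along the fingers, x is the direction in which the jaws open and shut, and the axes are right-handed (so a half turn about z gives the same grasp; the last joint's range is limited). The gripper opens to 85 mm and grips with 20 to 120 N. Pads are 22 mm wide; open, the fingers measure 114 mm over their backs; the gripper's body (76 mm by 85 mm) begins 54 mm behind the grasp point. The pads swing forward as they close: fully open they stand 13 mm farther back than shut.
Start: joints at [1.112, 0.311, 0.014, 1.512, -0.004, 1.319, -0.027], TCP at [222.694, -502.916, 231.304] pointing down, gripper open.
Joint ranges: [-2.7, 2.7], [-0.3, 1.91], [-1.27, 1.3], [0.12, 2.57], [-1.44, 4.58], [0.2, 2.03], [-3.05, 3.05]. Speed limits (rad/s): [2.79, 2.79, 3.14, 3.14, 3.14, 3.14, 3.14].

## Interface

Orientations are given as a 3x3 rotation matrix whose columns are the frame's x, y, z axes.
In Python, from plant import manip gives the robot as it stands. The module is installed in compiled form; this text tells all that it offers.
- The arm moves only by the tool apply_moves, never from a script. Its argument "plan" is a list of rows, each a list of 2 entries, a list of its own where there are three numbers: the shift along the tool's x, y, z each as a share of 250 mm, from -1 to 1, then the turn about the tool's z as a share of pi/2 rad, from -1 to 1. A call has 1 to 5 rows; each row is the pose to reach, as a shift and turn from the pose commanded when the call began, along the tool's axes at that moment; what a row does not reach only later rows make up. A row lasts 1/10 s, in which the tool goes at most 50 mm and 8.59 degrees, less where a joint would pass 70% of its speed; a pose out of reach is approached as far as the arm can. A call with a number of a shift or a turn outside -1 to 1 is refused whole. A call with a gripper value outside its range is refused whole. "jaw" is the opening, from -1 (shut) to 1 (fully open), so that 0 is half open, set as the call begins (left out, the last holds). The fingers move at their own pace and stop on an object; "grip_force" is the grip in N (left out, the last holds). Time passes only in rows, so rows that repeat a pose let the fingers close. It gives the time, the measured TCP pose, the force and the opening at its end, in the units of the state.
- manip.get_state(): the state, without advancing time (a new reading comes with each control period).
- manip.capture(name): name is "side" or "top" or "wrist"; returns (picture, depth): 420x560x3 uint8, blue, green, red; 420x560 float32, mm along the optical axis (not along the pixel's ray), 0 where there is no reading.
- manip.camera_info(name): a dict with "fx", "fy", "cx", "cy" (pixels), "D" ([k1, k2, p1, p2, k3] as OpenCV has them; the pictures are not rectified), "eye" and "orientation" of the camera in the world. Camera axes: x right, y down, z forward; pixel columns grow to the right and rows downward; lengths in mm; the calibration is good to about 2 mm. A picture is of the moment at which its call begins: read the wrist's pose just before it. camera_info takes no time and is no camera call; for the wrist camera it gives the pose at the moment of the call.
- manip.job_done(): hands the job in, once; it reports no verdict.
Trained networks look in the newest picture that a camera, given by its name, has taken for a name from the list of things; names that differ only in an ending like _2 or _b are one class to them, and where a whole thing is asked for, a point or a joint stands for the part that bears it (a point fixed in the world has none). Each returns a list of dicts, best first, with "conf" (0 to 1); they miss things now and then, are a little off and sometimes report something else, mostly with a low value. They report only what shows in the picture. A call takes as long as a camera call. They do not tell look-alikes from the thing itself.
- manip.boxes_of(target, camera): "position" ([row, column] in pixels, amid what is visible of it).
- manip.place_of(target, camera): "position" ([row, column] in pixels: a listed point, or the origin of a listed thing).
The state is a dict: "t": time; "joint_pos": joint angles; "qd": joint speeds; "joint_torque": joint torques, N m; "eef_pos": TCP position; "eef_rot": TCP orientation; "ft_force": force on the tool from outside, world axes, zero at the start; "torque": the same for the moment, N m; "opening": opening from 0.0 (shut) to 1.0 (fully open).
Only numpy, scipy, OpenCV 4.12 (cv2) and the standard library are available. Lean on these libraries where they do the work, as an engineer would, in place of code of your own. Each camera call takes 0.05 s, during which the arm holds its last target.

## Task

Pinch the yellow lid tab and the black handle of the red tin together so the fingers hold the loose lid shut, carry the tin to the blue mat and set it down upright in the middle, then slide the lid fully open. Lift the open tin and tip both brass tubes into the black tray from low above it, without flinging them or dropping either on the bench. Stand the empty tin back upright in the middle of the blue mat, slide its lid shut again, let go, and leave the other things on the bench where they are.

Things in the scene. Friction and masses are not known exactly. Their poses are not given: they have to be found in the camera images.
- tin: (mm) red parts tin with sliding lid and black handle. Origin: underside, below the pocket floor; z up, -x = pouring lip (front), +x = handle end, +y = side the lid opens to. Spans x -89 to 48; box y -36 to 36, z 0 to 41 with lid; two steel lid rails (z 33 to 37) stick out to y 112. Tin and lid about 0.28 kg, plus tubes. Handle plate x 18 to 42, y -8 to 0, z 37 to 84
- tin_lip (a point): middle of the tin's pouring lip, at tin (-88, 0, 36) mm; frame parallel to the tin's. The pocket is 66 wide, its floor (5 thick) flat from tin x 14 to -22, then a ramp rises 25 deg to this lip, with no wall at the lip: with the lid open, tipping the front down about 40 to 45 deg lets the tubes roll out over it
- tin_handle (a point): middle of the tin's black upright handle plate, at tin (30, -4, 65) mm; frame parallel to the tin's. The plate is 24 long (x), 8 thick (y), z 37 to 84
- lid: (mm) flat aluminium lid of the tin with a yellow tab; its frame equals the tin's when shut. It slides along the tin's +y from 0 (shut) to 72 (fully open, stop); its y in the tin's frame is the opening. Captive on the rails, loose (0.15 N friction, no catch), may start up to 16 ajar; lid top z 41
- lid_tab (a point): middle of the lid's yellow upright tab, at lid (-2, 4, 65) mm. Tab: lid x -20 to 42, y 0.5 to 8, z 41 to 84. Shut, its rear lies against the +y face of the black handle plate (16 thick together, so a pinch across y at tin x 30 takes both and pulls the lid shut); its front part, x -20 to 18, stands free of the handle
- mat: fixed blue grid mat, 170 x 170, 2 mm thick; origin: centre of its underside, z up
- tray: fixed black open tray, 170 (x) x 160 (y) x 40 mm high, walls and floor 5 thick; origin: centre of its underside
- tube1: brass spacer tube, diameter 20 mm, 60 mm long along its own y, 60 g; origin: its centre. Starts lying in the tin, along the tin's y
- tube2: brass spacer tube, diameter 20 mm, 60 mm long along its own y, 60 g; origin: its centre. Starts lying in the tin, along the tin's y
- leg: bystander: spare robot leg, ivory shank with black knee, 160 x 38 x 30 (mm); origin: under its middle
- marker: bystander: blue marker lying down, 115 x 18 (mm); origin: under its middle
- lidar: bystander: black round sensor puck, diameter 76, 41 high (mm); origin: under its middle
- camera: bystander: black depth-camera bar, 124 x 26 x 28 (mm); origin: under its middle
- servo: bystander: black servo motor, 60 x 25 x 44 (mm); origin: under its middle
- driver: bystander: screwdriver lying down, 180 long (mm); origin: under its middle
- mug: bystander: white mug, diameter 76, 90 high (mm); origin: under its middle
Not all that is in view belongs to the job. Several things have the shape of the tin; the one meant has the colours described above.

How it is judged:
By the outcome, as a careful person would: the job done as asked, in the order asked, and still so for the second after the job is handed in, with the robot touching nothing.
It also fails if it takes over 72 s, if anything falls off the work surface, if the arm or the gripper's body presses on something with over 40 N, if the wrist force passes 120 N, or if a joint passes its speed limit or range.

## Working session

There is one attempt and no reset: what is moved stays moved. The work goes in short steps, Python scripts to look and compute and a tool call to move; the robot and the scene stay as the last step left them, time stands still between calls to the robot, and variables do not carry over. Pictures are saved under pics/ and viewed, and the job is handed in when it is done.

Besides the shell and the picture viewer there is one more tool, called after "Request:" as name(argument=value, ...), one argument or row to a line, values as JSON. apply_moves: Moves the arm, as the interface text tells. Its arguments: {"type":"object","properties":{"plan":{"type":"array","items":{"type":"array"}},"jaw":{"type":"number"},"grip_force":{"type":"number"}},"required":["plan"]}

```bash
mkdir -p pics; ls; python3 - <<'E'
from plant import manip
import cv2
for n in("top","side"):
    p,d=manip.capture(n); cv2.imwrite(f"pics/{n}0.png",p)
    i=manip.camera_info(n); print(n,i)
s=manip.get_state(); print(s, manip.grip_depth)
print(manip.place_of("tin","top"))
E
```

```text
pics
top {'fx': 426.28730251854864, 'fy': 426.28730251854864, 'cx': 280.3257191873301, 'cy': 201.54404680678385, 'D': array([-0.13434827,  0.        ,  0.        ,  0.        ,  0.        ]), 'eye': array([ 323.83812102,  -11.49650047, 1367.65229468]), 'orientation': array([[ 0.00742088, -0.98938383,  0.14513641],
       [-0.99996101, -0.00803692, -0.00365868],
       [ 0.00478629, -0.1451036 , -0.98940489]])}
side {'fx': 389.1277725403594, 'fy': 389.1277725403594, 'cx': 277.8775002263716, 'cy': 208.63789776055395, 'D': array([0.00924564, 0.        , 0.        , 0.        , 0.        ]), 'eye': array([404.72029286, 911.80718237, 645.44773897]), 'orientation': array([[-0.98790073, -0.10117383,  0.11754149],
       [-0.15320305,  0.51884999, -0.84102527],
       [ 0.02410335, -0.8488572 , -0.52807243]])}
{'t': 0.1, 'joint_pos': array([ 1.1122812 ,  0.31165572,  0.01396045,  1.51287037, -0.0043935 ,
        1.31917995, -0.02721891]), 'qd': array([-1.02343326e-03, -2.61759015e-03, -6.02162296e-05, -4.82198392e-03,
        2.60901156e-04, -6.57827438e-04,  1.18700801e-03]), 'joint_torque': array([ 8.06501484e-04, -3.80854869e+01,  1.46772140e-01, -2.31242949e+01,
        1.22904510e-02,  8.06021621e-03, -3.42659098e-05]), 'eef_pos': array([ 222.43759723, -502.31891378,  230.33473774]), 'eef_rot': array([[ 4.04931952e-01, -9.14346361e-01, -9.19894652e-04],
       [-9.14344456e-01, -4.04932988e-01,  1.86860317e-03],
       [-2.08104620e-03,  8.44434463e-05, -9.99997831e-01]]), 'ft_force': array([-0.59802552,  0.01714909, -0.2664167 ]), 'torque': array([ 0.01901749, -0.03058698, -0.01126625]), 'opening': 0.9994072268064866} -18.700000000000003
[{'position': [289.9, 166.1], 'conf': 0.87}, {'position': [252.1, 111.2], 'conf': 0.69}, {'position': [182.3, 171.6], 'conf': 0.67}, {'position': [192.5, 178.8], 'conf': 0.63}]
```

View pics/top0.png

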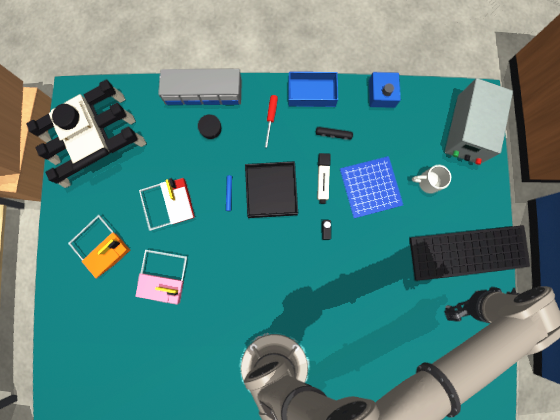

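View pics/side0.png

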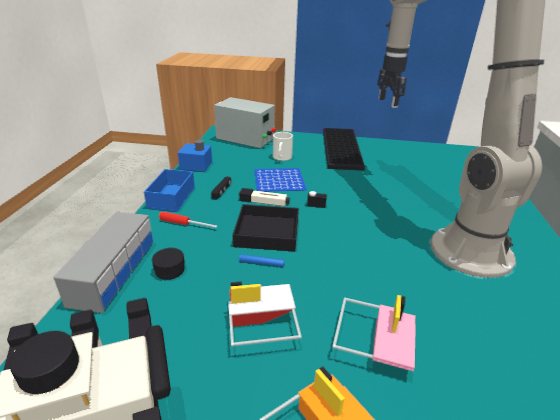

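```bash
cat > h.py <<'E'
from plant import manip
import cv2, numpy as np
def px2w(cam,rc,z,info=None):
    i=info or manip.camera_info(cam); K=np.array([[i['fx'],0,i['cx']],[0,i['fy'],i['cy']],[0,0,1]])
    u=cv2.undistortPoints(np.array([[[rc[1],rc[0]]]],float),K,np.array(i['D']))[0,0]
    d=i['orientation']@np.array([u[0],u[1],1]); e=i['eye']
    return e+d*(z-e[2])/d[2]
def depth_pt(cam,rc,depth,info=None):
    i=info or manip.camera_info(cam); K=np.array([[i['fx'],0,i['cx']],[0,i['fy'],i['cy']],[0,0,1]])
    u=cv2.undistortPoints(np.array([[[rc[1],rc[0]]]],float),K,np.array(i['D']))[0,0]
    z=depth[int(round(rc[0])),int(round(rc[1]))]
    return i['eye']+i['orientation']@(np.array([u[0],u[1],1])*z)
def w2px(cam,P,info=None):
    i=info or manip.camera_info(cam); K=np.array([[i['fx'],0,i['cx']],[0,i['fy'],i['cy']],[0,0,1]])
    R=np.array(i['orientation']).T; t=-R@i['eye']
    p,_=cv2.projectPoints(np.atleast_2d(np.array(P,float)),cv2.Rodrigues(R)[0],t,K,np.array(i['D']))
    return p[:,0,::-1]
E
python3 - <<'E'
import cv2
a=cv2.imread('pics/top0.png')[165:245,120:210]; b=cv2.imread('pics/side0.png')[270:360,210:310]
a=cv2.resize(a,(400,400*80//90),interpolation=2);b=cv2.resize(b,(400,360),interpolation=2)
a=cv2.resize(a,(400,360));cv2.imwrite('pics/crop0.png',cv2.hconcat([a,b]))
from h import *
for t in("tin_handle","lid_tab","tin_lip","mat","tray","tin"):
    for c in("top","side"):
        manip.capture(c)
        for r in manip.place_of(t,c)[:4]: 
            z={"tin_handle":65,"lid_tab":65,"tin_lip":36}.get(t,0); print(t,c,r,px2w(c,r['position'],z).round(0))
E
```

```text
tin_handle top {'position': [243.4, 112.7], 'conf': 0.97} [379. 504.  65.]
tin_handle top {'position': [293.5, 172.7], 'conf': 0.89} [230. 308.  65.]
tin_handle top {'position': [182.4, 172.0], 'conf': 0.85} [573. 324.  65.]
tin_handle top {'position': [221.3, 181.7], 'conf': 0.43} [451. 288.  65.]
tin_handle side {'position': [288.8, 235.8], 'conf': 0.71} [572. 321.  65.]
tin_handle side {'position': [376.5, 320.6], 'conf': 0.68} [382. 498.  65.]
tin_handle side {'position': [306.5, 397.5], 'conf': 0.58} [238. 312.  65.]
tin_handle side {'position': [225.5, 187.6], 'conf': 0.39} [753. 115.  65.]
lid_tab top {'position': [286.5, 162.3], 'conf': 0.87} [251. 341.  65.]
lid_tab top {'position': [248.0, 105.6], 'conf': 0.72} [364. 526.  65.]
lid_tab top {'position': [196.8, 172.4], 'conf': 0.7} [527. 320.  65.]
lid_tab side {'position': [292.2, 251.0], 'conf': 0.96} [538. 326.  65.]
lid_tab side {'position': [317.5, 394.9], 'conf': 0.82} [246. 343.  65.]
lid_tab side {'position': [400.4, 332.5], 'conf': 0.81} [361. 538.  65.]
tin_lip top {'position': [286.3, 139.3], 'conf': 0.78} [248. 4
[... 504 characters left out ...]
.    0.]
tray top {'position': [192.2, 270.5], 'conf': 0.95} [555.  16.   0.]
tray side {'position': [230.9, 268.1], 'conf': 0.6} [557.   9.   0.]
tin top {'position': [287.3, 166.1], 'conf': 0.96} [245. 346.   0.]
tin top {'position': [250.5, 114.6], 'conf': 0.85} [359. 522.   0.]
tin top {'position': [194.3, 179.8], 'conf': 0.73} [546. 313.   0.]
tin top {'position': [175.1, 320.0], 'conf': 0.23} [ 613. -146.    0.]
tin side {'position': [417.6, 331.2], 'conf': 0.92} [358. 527.   0.]
tin side {'position': [339.4, 392.4], 'conf': 0.82} [239. 341.   0.]
tin side {'position': [312.6, 250.6], 'conf': 0.74} [541. 321.   0.]
tin side {'position': [179.1, 280.5], 'conf': 0.21} [ 570. -316.    0.]
```

View pics/crop0.png

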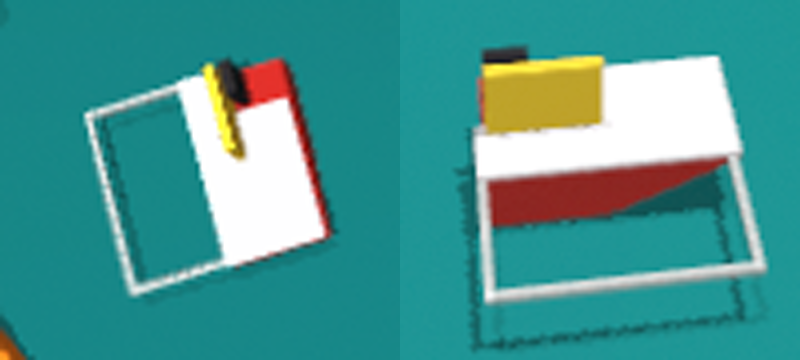

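```bash
cat >> h.py <<'E'
def yawx(R): return np.degrees(np.arctan2(R[1,0],R[0,0]))
def goto(p,yaw):
    s=manip.get_state(); R=s['eef_rot']; d=R.T@(np.array(p)-s['eef_pos'])
    t=(-(yaw-yawx(R))+180)%360-180
    print('t %.2f pos %s yaw %.1f'%(s['t'],s['eef_pos'].round(1),yawx(R)),'F',s['ft_force'].round(1),'op %.3f'%s['opening'])
    print(' shift mm',d.round(1),'shares',(d/250).round(4),'turn share',round(t/90,4),'deg',round(t,1))
E
python3 - <<'E'
from h import *
goto([530,310,230],-75)
i=manip.camera_info('wrist'); print(i['eye'],i['orientation'])
manip.capture('top')
for n in("mug","leg","servo","camera","marker","lidar","driver"):
    for r in manip.place_of(n,'top')[:1]: print(n,r,px2w('top',r['position'],0).round(0))
E
```

```text
t 1.35 pos [ 222.7 -502.9  231.3] yaw -66.1 F [ 0.9 -0.3 -0.8] op 0.999
 shift mm [-618.9 -610.1    1.3] shares [-2.4754 -2.4406  0.0051] turn share 0.0987 deg 8.9
[ 286.39329266 -475.02598941  374.74713781] [[ 4.04984615e-01 -8.80230459e-01 -2.47349553e-01]
 [-9.14323175e-01 -3.89655535e-01 -1.10370721e-01]
 [ 7.70548364e-04  2.70855872e-01 -9.62619604e-01]]
mug {'position': [184.9, 425.2], 'conf': 0.69} [ 584. -497.    0.]
leg {'position': [173.7, 321.4], 'conf': 0.96} [ 618. -151.    0.]
servo {'position': [230.4, 325.0], 'conf': 0.65} [ 432. -161.    0.]
camera {'position': [137.3, 331.9], 'conf': 0.87} [ 742. -187.    0.]
marker {'position': [195.7, 230.9], 'conf': 0.73} [542. 144.   0.]
lidar {'position': [131.1, 208.8], 'conf': 0.95} [761. 225.   0.]
driver {'position': [124.5, 266.7], 'conf': 0.74} [785.  31.   0.]
```

Request:
apply_moves(
  plan=[
    [[-0.7,-0.7,0],0],
    [[-0.7,-0.7,0],0],
    [[-0.7,-0.7,0],0],
    [[-0.7,-0.7,0],0],
    [[-0.7,-0.7,0],0],
  ],
)

```text
t: 2.25
eef_pos: [312.4, -269.9, 231.5]
eef_rot: [[0.405, -0.914, 0.001], [-0.914, -0.405, -0.001], [0.001, -0.0, -1.0]]
ft_force: [0.7, -0.5, -0.4]
opening: 0.998
```

Request:
apply_moves(
  plan=[
    [[-0.7,-0.7,0],0],
    [[-0.7,-0.7,0],0],
    [[-0.7,-0.7,0],0],
    [[-0.7,-0.7,0],0],
    [[-0.7,-0.7,0],0],
  ],
)

```text
t: 2.75
eef_pos: [401.5, -39.0, 231.8]
eef_rot: [[0.405, -0.914, 0.002], [-0.914, -0.405, -0.001], [0.001, -0.001, -1.0]]
ft_force: [0.8, -0.3, 0.4]
opening: 0.998
```

Request:
apply_moves(
  plan=[
    [[-0.7,-0.7,0],0],
    [[-0.7,-0.7,0],0],
    [[-0.7,-0.7,0],0],
    [[-0.7,-0.7,0],0],
    [[-0.7,-0.7,0],0],
  ],
)

```text
t: 3.25
eef_pos: [490.8, 191.7, 231.5]
eef_rot: [[0.405, -0.914, 0.001], [-0.914, -0.405, 0.0], [0.0, -0.001, -1.0]]
ft_force: [0.6, -0.2, 0.0]
opening: 1.002
```

Request:
apply_moves(
  plan=[
    [[-0.36,-0.34,0],0.1],
    [[-0.36,-0.34,0],0.1],
    [[-0.36,-0.34,0],0.1],
    [[-0.36,-0.34,0],0.1],
  ],
)

```text
t: 3.65
eef_pos: [530.3, 311.8, 230.3]
eef_rot: [[0.263, -0.965, -0.002], [-0.965, -0.263, 0.004], [-0.004, 0.001, -1.0]]
ft_force: [-1.0, -0.5, 0.1]
opening: 1.001
```

```bash
python3 - <<'E'
from h import *
goto([530,310,230],-75)
p,d=manip.capture('wrist'); cv2.imwrite('pics/w1.png',p); np.save('d1.npy',d)
for t,z in(("tin_handle",84),("lid_tab",84),("tin_lip",36),("tin",0)):
    for r in manip.place_of(t,'wrist')[:3]: print(t,r,px2w('wrist',r['position'],{'tin_handle':65,'lid_tab':65}.get(t,z)).round(1))
E
```

```text
t 3.65 pos [530.3 311.8 230.3] yaw -74.7 F [-1.  -0.5  0.1] op 1.001
 shift mm [1.7 0.7 0.3] shares [0.0068 0.0029 0.0013] turn share 0.0029 deg 0.3
tin_handle {'position': [150.9, 280.0], 'conf': 0.91} [573.1 318.7  65. ]
tin_handle {'position': [273.2, 89.8], 'conf': 0.71} [378.5 500.2  65. ]
tin_handle {'position': [173.9, 277.1], 'conf': 0.38} [549.3 315.5  65. ]
lid_tab {'position': [182.8, 271.7], 'conf': 0.95} [539.1 317.2  65. ]
lid_tab {'position': [279.8, 70.4], 'conf': 0.56} [363.7 522.1  65. ]
tin_lip {'position': [247.3, 282.3], 'conf': 0.96} [458.9 283.5  36. ]
tin_lip {'position': [296.7, 39.5], 'conf': 0.59} [303.5 582.2  36. ]
tin {'position': [170.3, 276.2], 'conf': 0.79} [544.  313.6   0. ]
tin {'position': [354.1, 218.6], 'conf': 0.72} [245.6 328.9   0. ]
tin {'position': [258.4, 101.8], 'conf': 0.63} [362.3 520.3   0. ]
```

View pics/w1.png

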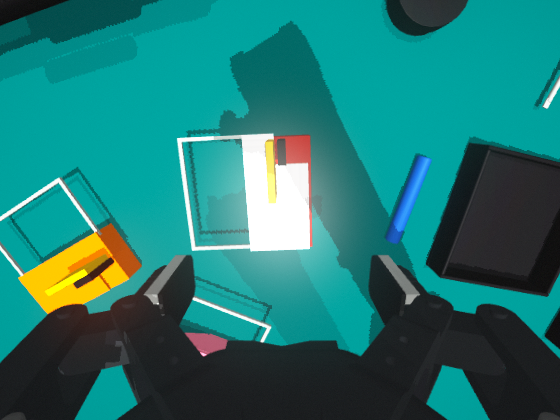

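```bash
python3 - <<'E'
from h import *
p=cv2.imread('pics/w1.png'); c=p[120:265,165:325]; cv2.imwrite('pics/w1c.png',cv2.resize(c,(800,725//1),interpolation=cv2.INTER_CUBIC)[:600])
d=np.load('d1.npy'); i=manip.camera_info('wrist')
# top points
Q={}
h,w=d.shape
rr,cc=np.mgrid[110:270,160:330]; 
K=np.array([[i['fx'],0,i['cx']],[0,i['fy'],i['cy']],[0,0,1]])
u=cv2.undistortPoints(np.stack([cc.ravel(),rr.ravel()],1).astype(float)[:,None],K,i['D'])[:,0]
P=i['eye']+(np.c_[u,np.ones(len(u))]*d[rr.ravel(),cc.ravel()][:,None])@i['orientation'].T
col=p[rr.ravel(),cc.ravel()].astype(int)
B,G,R=col.T
m={'yel':(R>150)&(G>100)&(B<80),'blk':(R<60)&(G<60)&(B<60),'red':(R>120)&(G<70),'wht':(R>170)&(G>170)&(B>170)}
for k,a in m.items():
    z=P[a,2]; print(k,a.sum(),np.percentile(z,[5,50,95]).round(1))
y=P[m['yel']&(P[:,2]>75)];b=P[m['blk']&(P[:,2]>70)]
for q in(y,b):
    print(len(q),q.mean(0).round(1)); 
    if len(q)>5: (c,s,a)=cv2.minAreaRect(q[:,:2].astype(np.float32)); print(c,s,a)
wp=P[(m['wht'])&(abs(P[:,2]-41)<4)]; print('lid',cv2.minAreaRect(wp[:,:2].astype(np.float32)))
rp=P[((m['wht'])|m['red'])&(abs(P[:,2]-37)<8)]; print('all',cv2.minAreaRect(rp[:,:2].astype(np.float32)))
E
```

```text
yel 16 [63.8 72.6 85.7]
blk 168 [248.1 254.8 262.6]
red 20 [18.  29.5 39.6]
wht 6678 [37.8 42.8 44.2]
7 [582.1 328.4  84.2]
(582.068603515625, 328.6665344238281) (0.6947779059410095, 4.914194583892822) 4.690567970275879
168 [531.1 348.5 256.2]
(559.4015502929688, 335.49078369140625) (11.772692680358887, 83.1358413696289) 63.33662796020508
lid ((512.710693359375, 340.99249267578125), (137.93264770507812, 145.57679748535156), 16.906381607055664)
all ((513.0615234375, 341.31072998046875), (137.40016174316406, 146.78419494628906), 16.220897674560547)
```

View pics/w1c.png

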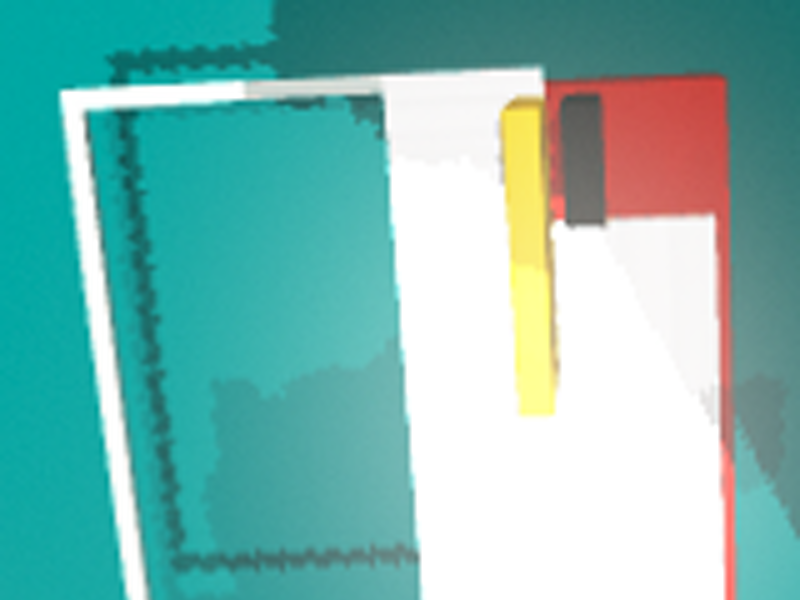

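```bash
python3 - <<'E'
from h import *
from scipy.optimize import least_squares
p=cv2.imread('pics/w1.png'); c=p[215:265,180:320]; cv2.imwrite('pics/w1d.png',cv2.resize(c,(784,280),interpolation=cv2.INTER_CUBIC))
E
```

```text
(no output)
```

View pics/w1d.png

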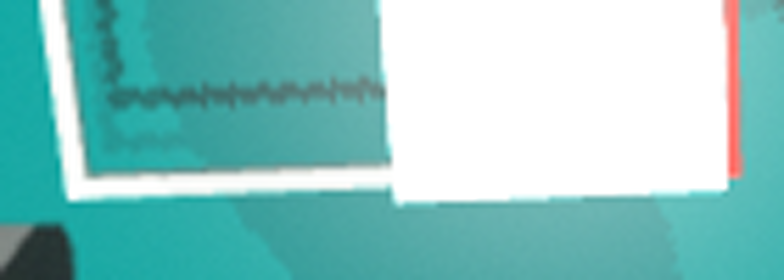

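```bash
python3 - <<'E'
from h import *
from scipy.optimize import least_squares
pts=[ # tin xyz, lidflag, (row,col)
 ((48,112,37),0,(138.4,177.4)),((-89,112,35),0,(250.7,192.5)),((48,-36,37),0,(135,310.4)),
 ((-89,-36,36),0,(246.8,312.3)),((-89,-36,41),1,(248.9,310)),((-89,36,41),1,(251.2,250.7))]
pts2=pts
i=manip.camera_info('wrist')
def res(v,pts=pts):
    x,y,t,o=v;c,s=np.cos(t),np.sin(t);out=[]
    for q,l,rc in pts:
        a,b,z=q; b=b+o*l
        out.append((w2px('wrist',[x+c*a-s*b,y+s*a+c*b,z],i)[0]-rc))
    return np.ravel(out)
r=least_squares(res,[543,312,.29,5],loss='soft_l1')
print(r.x.round(3),np.degrees(r.x[2])); print(res(r.x).reshape(-1,2).round(1))
x,y,t,o=r.x;c,s=np.cos(t),np.sin(t)
for q in((30,-4),(30,0)): print(q,x+c*q[0]-s*q[1],y+s*q[0]+c*q[1])
P=[];
for a,b,z in((18,-8,84),(42,-8,84),(42,0,84),(18,0,84),(-20,.5+o,84),(42,.5+o,84),(42,8+o,84),(-20,8+o,84)):
    P.append([x+c*a-s*b,y+s*a+c*b,z])
q=w2px('wrist',P,i); print(((q[:,::-1]-[165,120])*5).round(0))
E
```

```text
[5.42818e+02 3.08644e+02 2.94000e-01 2.52900e+00] 16.84173112363588
[[ 0.2  0.5]
 [ 0.3  0.1]
 [-1.8 -0. ]
 [ 0.5 -0.8]
 [ 0.1 -0.2]
 [-0.1  0.2]]
(30, -4) 572.6902756136368 313.5073390471609
(30, 0) 571.5313596953378 317.3357739616283
[[609. 234.]
 [605. 110.]
 [564. 111.]
 [569. 236.]
 [561. 423.]
 [548. 112.]
 [509. 113.]
 [524. 424.]]
```

```bash
python3 - <<'E'
from h import *
goto([573.3,318.2,48],-73.2)
E
```

```text
t 3.90 pos [532.  304.3 231.4] yaw -75.3 F [ 0.2 -0.8 -0.6] op 1.005
 shift mm [ -3.2 -43.5 183.4] shares [-0.0128 -0.1739  0.7338] turn share -0.023 deg -2.1
```

Request:
apply_moves(
  plan=[
    [[-0.013,-0.174,0.15],-0.023],
    [[-0.013,-0.174,0.35],-0.023],
    [[-0.013,-0.174,0.5],-0.023],
    [[-0.013,-0.174,0.5],-0.023],
  ],
)

```text
t: 4.3
eef_pos: [569.2, 314.9, 99.0]
eef_rot: [[0.29, -0.957, -0.012], [-0.957, -0.289, -0.01], [0.006, 0.014, -1.0]]
ft_force: [-0.5, 0.2, -1.4]
opening: 1.002
```

```bash
python3 - <<'E'
from h import *
goto([573.3,318.2,48],-73.2)
p,d=manip.capture('wrist'); cv2.imwrite('pics/w2.png',p)
goto([573.3,318.2,48],-73.2)
for t in("tin_handle","lid_tab"):
    for r in manip.place_of(t,'wrist')[:2]: print(t,r,px2w('wrist',r['position'],65).round(1))
E
```

```text
t 4.30 pos [569.2 314.9  99. ] yaw -73.2 F [-0.5  0.2 -1.4] op 1.002
 shift mm [-2.3 -5.7 50.9] shares [-0.0092 -0.0226  0.2038] turn share 0.0004 deg 0.0
t 4.35 pos [571.2 317.2 103.5] yaw -73.2 F [0.9 0.9 0.7] op 0.997
 shift mm [-0.5 -2.7 55.5] shares [-0.0022 -0.0107  0.2218] turn share 0.0005 deg 0.0
lid_tab {'position': [276.0, 253.5], 'conf': 0.64} [537.2 329.9  65. ]
```

View pics/w2.png

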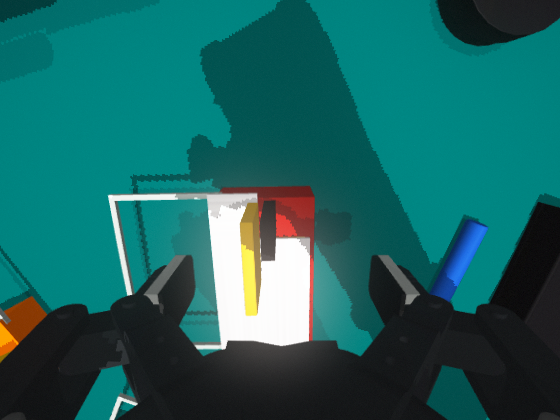

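```bash
python3 - <<'E'
from h import *
goto([573.3,318.2,48],-73.2)
i=manip.camera_info('wrist');p,d=manip.capture('wrist'); cv2.imwrite('pics/w3.png',p)
goto([573.3,318.2,48],-73.2)
print(i['fx'],i['cx'],i['cy'],i['D'],i['eye'])
c=p[175:355,100:320]; cv2.imwrite('pics/w3c.png',cv2.resize(c,None,fx=3.3,fy=3.3,interpolation=cv2.INTER_CUBIC))
np.save('d3.npy',d)
import pickle; pickle.dump(i,open('i3.pkl','wb'))
E
```

```text
t 4.45 pos [574.  320.9 109.1] yaw -73.1 F [ 0.7 -0.5  0.4] op 1.001
 shift mm [ 2.4  1.7 61.1] shares [0.0097 0.0067 0.2444] turn share 0.0009 deg 0.1
t 4.50 pos [574.4 321.6 110.1] yaw -73.1 F [0.  0.9 0.8] op 1.004
 shift mm [ 3.1  2.4 62.1] shares [0.0123 0.0097 0.2484] turn share 0.0012 deg 0.1
296.6374564914323 281.4770597261583 208.1258231051929 [-0.05059014  0.          0.          0.          0.        ] [640.11741906 340.58044612 252.78107435]
```

View pics/w3c.png

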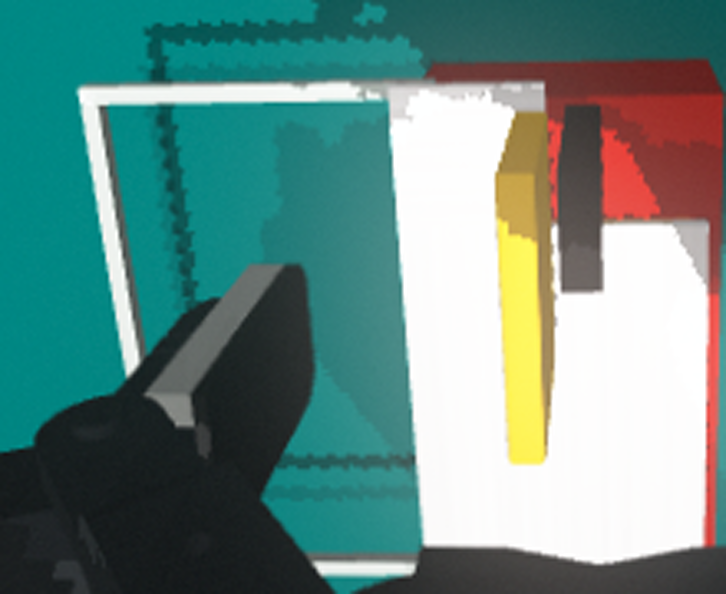

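```bash
cat > fit.py <<'E'
from h import *
from scipy.optimize import least_squares
def fit(pts,i,x0):
    def res(v):
        x,y,t,o=v;c,s=np.cos(t),np.sin(t);out=[]
        for q,l,rc in pts:
            a,b,z=q; b=b+o*l
            out.append((w2px('wrist',[x+c*a-s*b,y+s*a+c*b,z],i)[0]-rc))
        return np.ravel(out)
    r=least_squares(res,x0,loss='soft_l1'); x,y,t,o=r.x
    print('xy %.1f %.1f yaw %.2f open %.1f'%(x,y,np.degrees(t),o)); print(res(r.x).reshape(-1,2).round(1).tolist())
    c,s=np.cos(t),np.sin(t)
    for q in((30,-4),(30,0)): print(q,x+c*q[0]-s*q[1],y+s*q[0]+c*q[1])
    return r.x
E
python3 - <<'E'
from fit import *
import pickle
i=pickle.load(open('i3.pkl','rb'))
pts=[((48,112,37),0,(202.3,124.2)),((48,-36,37),0,(203.2,319.4)),((42,8,84),1,(227.4,250.9)),((42,.5,84),1,(227.4,264.8)),((-20,8,84),1,(315.3,254.5)),((-20,.5,84),1,(315.3,265.2)),((18,-8,84),0,(263.5,282.7)),((18,0,84),0,(263.5,270.3))]
fit(pts,i,[543,309,.294,3])
fit(pts[:2]+pts[6:],i,[543,309,.294,3])
E
```

```text
xy 541.6 318.1 yaw 17.45 open 2.9
[[-1.7, 0.2], [-4.5, 0.1], [0.1, 0.1], [0.0, -1.4], [0.7, 0.2], [0.7, 0.8], [0.1, 0.1], [0.3, -0.4]]
(30, -4) 571.4301302561158 323.2357726240746
(30, 0) 570.2304716011752 327.05163676102
xy 541.3 317.8 yaw 17.84 open 3.0
[[-0.3, 0.2], [-4.4, -0.1], [0.5, 0.1], [0.7, -0.3]]
(30, -4) 571.1282828127486 323.1719256080816
(30, 0) 569.9031235182766 326.9796788436746
```

```bash
python3 - <<'E'
from h import *
goto([570.2,327,48],-72.4)
E
```

```text
t 4.50 pos [574.4 321.6 110.1] yaw -73.1 F [0.  0.9 0.8] op 1.004
 shift mm [-6.2  2.8 62.1] shares [-0.025   0.0113  0.2485] turn share -0.0077 deg -0.7
```

Request:
apply_moves(
  plan=[
    [[-0.025,0.011,0.1],-0.008],
    [[-0.025,0.011,0.22],-0.008],
    [[-0.025,0.011,0.22],-0.008],
    [[-0.025,0.011,0.22],-0.008],
  ],
)

```text
t: 4.9
eef_pos: [569.4, 326.4, 53.7]
eef_rot: [[0.303, -0.953, 0.003], [-0.953, -0.303, 0.001], [-0.001, -0.003, -1.0]]
ft_force: [0.0, -0.0, -0.5]
opening: 0.999
```

```bash
python3 - <<'E'
from h import *
goto([570.2,327,48],-72.4)
manip.capture('wrist');goto([570.2,327,48],-72.4)
i=manip.camera_info('wrist');p,d=manip.capture('wrist'); cv2.imwrite('pics/w4.png',p)
goto([570.2,327,48],-72.4)
E
```

```text
t 4.90 pos [569.4 326.4  53.7] yaw -72.4 F [ 0.  -0.  -0.5] op 0.999
 shift mm [-0.3 -0.9  5.7] shares [-0.0011 -0.0037  0.0229] turn share 0.0005 deg 0.0
t 4.95 pos [570.  327.   54.5] yaw -72.4 F [ 0.1 -0.3  0.1] op 1.000
 shift mm [ 0.  -0.2  6.5] shares [ 0.0001 -0.0008  0.0258] turn share 0.0005 deg 0.0
t 5.00 pos [570.1 327.1  54.6] yaw -72.4 F [-0.6  0.6  0.5] op 1.004
 shift mm [ 0.1 -0.   6.6] shares [ 0.0006 -0.0001  0.0264] turn share 0.0005 deg 0.0
```

View pics/w4.png

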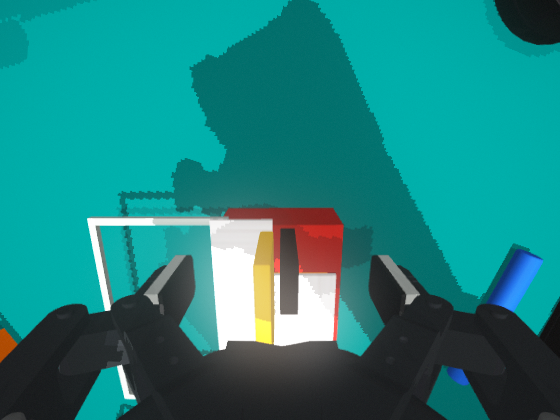

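Request:
apply_moves(
  plan=[
    [[0,0,0.026],0],
    [[0,0,0.026],0],
    [[0,0,0.026],0],
    [[0,0,0.026],0],
    [[0,0,0.026],0],
  ],
  jaw=-1,
  grip_force=100,
)

```text
t: 5.5
eef_pos: [568.5, 326.3, 45.3]
eef_rot: [[0.303, -0.953, 0.001], [-0.953, -0.303, 0.001], [-0.001, -0.001, -1.0]]
ft_force: [-1.5, -3.6, 9.0]
opening: 0.154
```

Request:
apply_moves(
  plan=[
    [[0,0,0],0],
    [[0,0,0],0],
    [[0,0,0],0],
  ],
)

```text
t: 5.8
eef_pos: [568.5, 326.3, 45.4]
eef_rot: [[0.304, -0.953, 0.001], [-0.953, -0.304, 0.001], [-0.001, -0.001, -1.0]]
ft_force: [-0.5, -0.3, 3.8]
opening: 0.147
```

```bash
python3 - <<'E'
from h import *
i=manip.camera_info('wrist');p,d=manip.capture('wrist'); cv2.imwrite('pics/w5.png',p)
goto([570.2,327,48],-72.4)
E
```

```text
t 5.85 pos [568.6 326.3  45.4] yaw -72.3 F [0.2 0.3 4.6] op 0.152
 shift mm [-0.2 -1.8 -2.6] shares [-0.0007 -0.0071 -0.0103] turn share 0.0008 deg 0.1
```

View pics/w5.png

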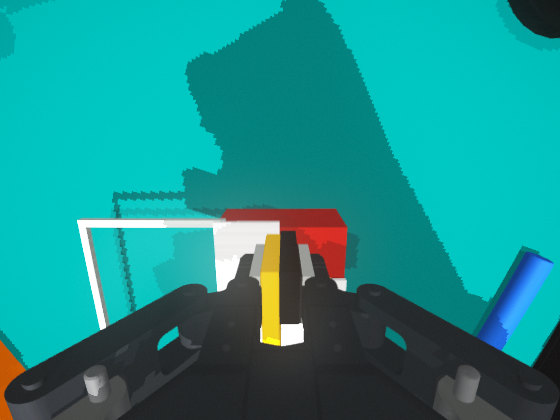

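```bash
python3 - <<'E'
from h import *
p=cv2.imread('pics/top0.png')
B,G,R=[p[...,k].astype(int) for k in range(3)]
for n,m,(r0,r1,c0,c1),z in(('mat',(B>150)&(B>G+40)|((R>120)&(B>120)),(150,225,335,410),2),('tray',(R<60)&(G<60)&(B<60),(155,222,240,302),40)):
    M=np.zeros(p.shape[:2],np.uint8); M[r0:r1,c0:c1]=m[r0:r1,c0:c1]
    M=cv2.morphologyEx(M,cv2.MORPH_OPEN,np.ones((2,2)))
    n_,lab,st,_=cv2.connectedComponentsWithStats(M); M=(lab==1+st[1:,4].argmax())
    rc=np.argwhere(M); W=np.array([px2w('top',q,z)[:2] for q in rc],np.float32)
    print(n,cv2.minAreaRect(W), len(rc))
p=cv2.imread('pics/side0.png');B,G,R=[p[...,k].astype(int) for k in range(3)]
for n,m,(r0,r1,c0,c1),z in(('mat',(B>150)&(B>G+40)|((R>120)&(B>120)),(165,193,250,310),2),('tray',(R<70)&(G<70)&(B<70),(200,255,225,305),40)):
    M=np.zeros(p.shape[:2],np.uint8); M[r0:r1,c0:c1]=m[r0:r1,c0:c1]
    n_,lab,st,_=cv2.connectedComponentsWithStats(M); M=(lab==1+st[1:,4].argmax())
    rc=np.argwhere(M); W=np.array([px2w('side',q,z)[:2] for q in rc],np.float32)
    print('side',n,cv2.minAreaRect(W), len(rc))
goto([560,290,175],0)
E
```

```text
mat ((573.6858520507812, -317.2204895019531), (172.04293823242188, 172.43417358398438), 14.89033317565918) 2673Traceback (most recent call last):
  File "<stdin>", line 8, in <module>
  File "h.py", line 4, in px2w
    i=info or manip.camera_info(cam); K=np.array([[i['fx'],0,i['cx']],[0,i['fy'],i['cy']],[0,0,1]])
              ~~~~~~~~~~~~~~~~~^^^^^
ValueError: time passes only in moves, steps and waits
```

```bash
python3 - <<'E'
from h import *
I={k:manip.camera_info(k) for k in('top','side')}
def go(n,m,M0,z,cam):
    r0,r1,c0,c1=M0
    M=np.zeros(m.shape,np.uint8); M[r0:r1,c0:c1]=m[r0:r1,c0:c1]
    n_,lab,st,_=cv2.connectedComponentsWithStats(M); M=(lab==1+st[1:,4].argmax())
    rc=np.argwhere(M); W=np.array([px2w(cam,q,z,I[cam])[:2] for q in rc],np.float32)
    print(cam,n,cv2.minAreaRect(W), len(rc))
p=cv2.imread('pics/top0.png').astype(int);B,G,R=p[...,0],p[...,1],p[...,2]
go('tray',(R<60)&(G<60)&(B<60),(155,222,240,302),40,'top')
p=cv2.imread('pics/side0.png').astype(int);B,G,R=p[...,0],p[...,1],p[...,2]
go('mat',(B>150)&(B>G+40)|((R>120)&(B>120)),(165,193,250,310),2,'side')
goto([560,290,175],-33)
E
```

```text
top tray ((556.8465576171875, 14.405494689941406), (170.228515625, 156.7859649658203), 3.87455677986145) 719
side mat ((577.1842651367188, -308.61810302734375), (184.931640625, 183.1743927001953), 11.655783653259277) 1118
t 5.85 pos [568.6 326.3  45.4] yaw -72.3 F [0.2 0.3 4.6] op 0.152
 shift mm [  31.9   19.  -129.6] shares [ 0.1276  0.0761 -0.5184] turn share -0.437 deg -39.3
```

Request:
apply_moves(
  plan=[
    [[0,0,-0.06],0],
    [[0,0,-0.18],0],
    [[0,0,-0.32],0],
    [[0,0,-0.46],0],
    [[0,0,-0.52],0],
  ],
)

```text
t: 6.35
eef_pos: [569.0, 326.7, 178.5]
eef_rot: [[0.304, -0.953, 0.004], [-0.953, -0.304, 0.002], [-0.001, -0.004, -1.0]]
ft_force: [1.1, 0.5, -3.4]
opening: 0.148
```

```bash
python3 - <<'E'
from h import *
i=manip.camera_info('wrist');p,d=manip.capture('side'); cv2.imwrite('pics/s6.png',p)
goto([560,0,180],-30)
E
```

```text
t 6.40 pos [569.6 327.2 180.1] yaw -72.3 F [-0.2  0.6 -0.8] op 0.153
 shift mm [308.9 108.5  -1.2] shares [ 1.2355  0.434  -0.0047] turn share -0.4702 deg -42.3
```

View pics/s6.png

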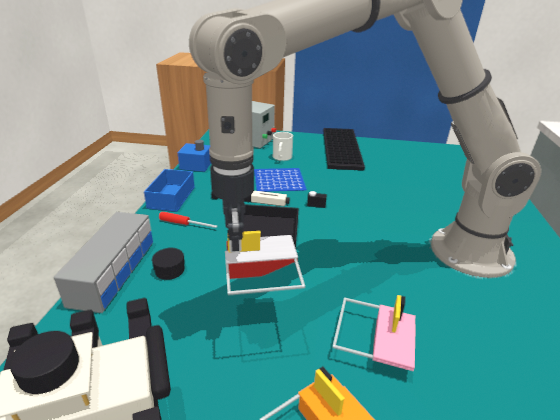

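Request:
apply_moves(
  plan=[
    [[0.12,0.042,0],-0.05],
    [[0.29,0.1,0],-0.13],
    [[0.47,0.163,0],-0.22],
    [[0.64,0.22,0],-0.31],
    [[0.82,0.283,0],-0.4],
  ],
)

```text
t: 6.9
eef_pos: [561.5, 107.1, 173.2]
eef_rot: [[0.81, -0.587, -0.003], [-0.587, -0.81, -0.001], [-0.002, 0.003, -1.0]]
ft_force: [0.3, 0.0, -4.0]
opening: 0.152
```

```bash
python3 - <<'E'
from h import *
goto([570,-80,180],-2)
E
```

```text
t 6.90 pos [561.5 107.1 173.2] yaw -35.9 F [ 0.3  0.  -4. ] op 0.152
 shift mm [116.7 146.5  -6.7] shares [ 0.4667  0.586  -0.0267] turn share -0.3771 deg -33.9
```

Request:
apply_moves(
  plan=[
    [[0.1,0.12,0],-0.08],
    [[0.2,0.24,0],-0.16],
    [[0.3,0.37,0],-0.24],
    [[0.39,0.49,-0.01],-0.31],
    [[0.47,0.59,-0.02],-0.38],
  ],
)

```text
t: 7.4
eef_pos: [568.4, -82.7, 178.0]
eef_rot: [[0.999, -0.035, -0.004], [-0.035, -0.999, -0.001], [-0.004, 0.001, -1.0]]
ft_force: [-0.3, 0.7, -3.4]
opening: 0.149
```

```bash
python3 - <<'E'
from h import *
goto([575,-284,170],14)
E
```

```text
t 7.40 pos [568.4 -82.7 178. ] yaw -2.0 F [-0.3  0.7 -3.4] op 0.149
 shift mm [ 13.6 200.9   8.2] shares [0.0544 0.8037 0.0328] turn share -0.1777 deg -16.0
```

Request:
apply_moves(
  plan=[
    [[0.0,0.18,0.01],-0.04],
    [[0.0,0.36,0.02],-0.08],
    [[0.0,0.54,0.02],-0.12],
    [[0.01,0.7,0.02],-0.16],
    [[0.02,0.8,0.02],-0.178],
  ],
)

```text
t: 7.9
eef_pos: [565.0, -285.0, 172.3]
eef_rot: [[0.972, 0.236, -0.005], [0.236, -0.972, -0.002], [-0.005, 0.0, -1.0]]
ft_force: [-0.3, 0.4, -4.7]
opening: 0.153
```

```bash
python3 - <<'E'
from h import *
manip.capture('wrist')
i=manip.camera_info('wrist');goto([567.7,-286.8,48],14);p,d=manip.capture('wrist'); cv2.imwrite('pics/w7.png',p)
goto([567.7,-286.8,48],14)
import pickle; pickle.dump(i,open('i7.pkl','wb'))
for r in manip.place_of('mat','wrist'): print(r,px2w('wrist',r['position'],0,i))
p,d=manip.capture('side'); cv2.imwrite('pics/s7.png',p)
E
```

```text
t 7.95 pos [ 564.9 -290.4  171.8] yaw 13.3 F [ 1.3 -6.9 -4.3] op 0.152
 shift mm [  4.3  -3.4 123.7] shares [ 0.0172 -0.0135  0.495 ] turn share -0.0075 deg -0.7
t 8.00 pos [ 564.9 -287.2  171.8] yaw 13.3 F [-0.3 -0.7 -4.2] op 0.150
 shift mm [3.600e+00 1.000e-01 1.238e+02] shares [1.430e-02 2.000e-04 4.951e-01] turn share -0.0077 deg -0.7
{'position': [209.2, 288.5], 'conf': 0.7} [ 577.62186659 -310.40977042    0.        ]
```

View pics/w7.png

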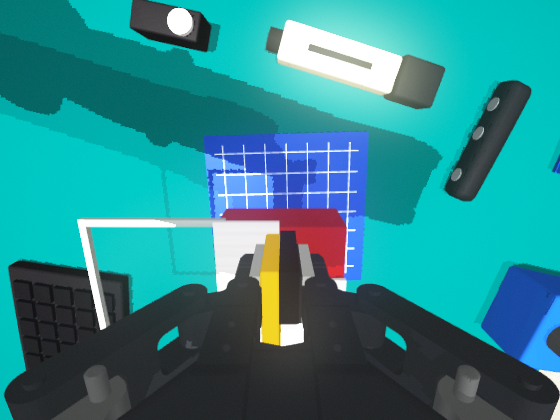

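View pics/s7.png

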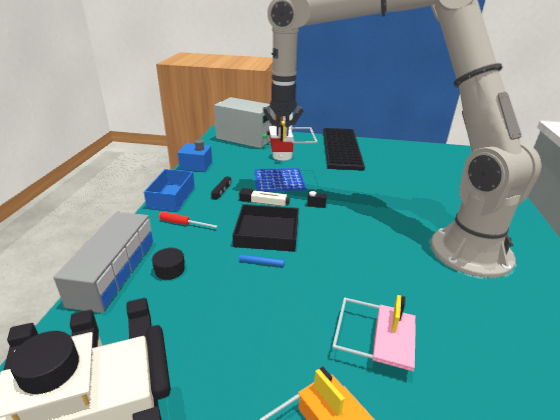

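```bash
python3 - <<'E'
from h import *
import pickle; i=pickle.load(open('i7.pkl','rb'))
i['eye']=i['eye']+np.array([0,1.6,0]) # mid-motion
a=px2w('wrist',(136,205),2,i);b=px2w('wrist',(131.5,367.5),2,i);c=px2w('wrist',(278,362),2,i)
v=b-a;n=np.array([-v[1],v[0],0]); n/=np.linalg.norm(n); 
print(a.round(1),b.round(1),c.round(1),np.linalg.norm(v), np.degrees(np.arctan2(v[1],v[0])))
m=(a+b)/2; print(m+n*85,m-n*85)
goto([567.7,-286.8,48],14)
E
```

```text
[ 474.9 -251.7    2. ] [ 636.8 -208.6    2. ] [ 682.2 -370.4    2. ] 167.5237575185323 14.91707231084989
[ 533.94077529 -148.03807303    2.        ] [ 577.70229954 -312.30897427    2.        ]
t 8.10 pos [ 566.3 -279.7  172.8] yaw 13.8 F [-0.5  0.6 -4.6] op 0.155
 shift mm [  0.    7.6 124.8] shares [1.000e-04 3.030e-02 4.991e-01] turn share -0.0025 deg -0.2
```

Request:
apply_moves(
  plan=[
    [[0.008,0.016,0.1],-0.011],
    [[0.008,0.016,0.22],-0.011],
    [[0.008,0.016,0.34],-0.011],
    [[0.008,0.016,0.43],-0.011],
    [[0.008,0.016,0.45],-0.011],
  ],
)

```text
t: 8.6
eef_pos: [567.7, -279.8, 58.3]
eef_rot: [[0.966, 0.26, -0.008], [0.26, -0.966, 0.004], [-0.007, -0.006, -1.0]]
ft_force: [-1.5, -0.2, -4.1]
opening: 0.15
```

```bash
python3 - <<'E'
from h import *
goto([569.3,-286,47.5],15)
p,d=manip.capture('side'); cv2.imwrite('pics/s8.png',p[80:230,180:380].repeat(3,0).repeat(3,1))
goto([569.3,-286,47.5],15)
E
```

```text
t 8.60 pos [ 567.7 -279.8   58.3] yaw 15.1 F [-1.5 -0.2 -4.1] op 0.150
 shift mm [ 0.   6.5 10.8] shares [0.     0.0259 0.0431] turn share 0.0008 deg 0.1
t 8.65 pos [ 568.7 -280.2   59.4] yaw 15.1 F [-0.4  0.1 -4.1] op 0.153
 shift mm [-0.9  5.8 11.9] shares [-0.0034  0.0231  0.0474] turn share 0.0006 deg 0.1
```

View pics/s8.png

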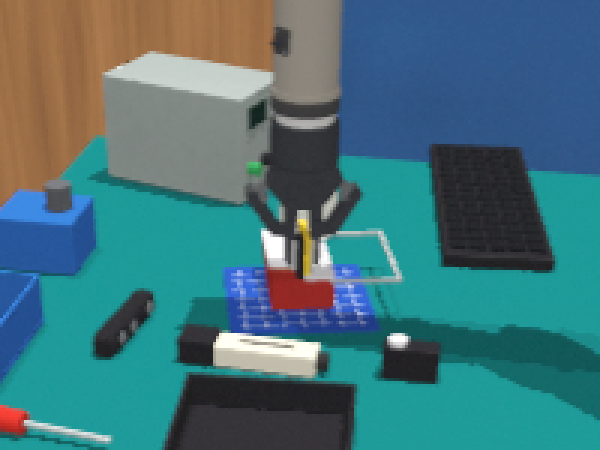

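Request:
apply_moves(
  plan=[
    [[0,0.023,0.015],0],
    [[0,0.023,0.03],0],
    [[0,0.023,0.042],0],
    [[0,0.023,0.047],0],
    [[0,0.023,0.047],0],
  ],
)

```text
t: 9.15
eef_pos: [572.3, -288.2, 50.7]
eef_rot: [[0.966, 0.257, 0.0], [0.257, -0.966, 0.0], [0.0, 0.0, -1.0]]
ft_force: [0.8, 0.4, -3.7]
opening: 0.152
```

```bash
python3 - <<'E'
from h import *
goto([569.3,-286,47.5],15)
manip.capture('side');goto([569.3,-286,47.5],15)
E
```

```text
t 9.15 pos [ 572.3 -288.2   50.7] yaw 14.9 F [ 0.8  0.4 -3.7] op 0.152
 shift mm [-2.3 -2.9  3.2] shares [-0.0092 -0.0117  0.0128] turn share -0.0013 deg -0.1
t 9.20 pos [ 572.4 -288.3   50.8] yaw 14.9 F [ 0.8 -0.1 -3.7] op 0.152
 shift mm [-2.4 -3.   3.3] shares [-0.0096 -0.012   0.0133] turn share -0.0012 deg -0.1
```

Request:
apply_moves(
  plan=[
    [[-0.01,-0.012,0.008],0],
    [[-0.01,-0.012,0.015],0],
    [[-0.01,-0.012,0.015],0],
    [[-0.01,-0.012,0.015],0],
  ],
)

```text
t: 9.6
eef_pos: [568.9, -285.5, 47.5]
eef_rot: [[0.966, 0.257, -0.001], [0.257, -0.966, 0.0], [-0.0, -0.0, -1.0]]
ft_force: [-2.5, 1.6, 1.9]
opening: 0.153
```

Request:
apply_moves(
  plan=[
    [[0,0,0],0],
    [[0,0,0],0],
    [[0,0,0],0],
    [[0,0,0],0],
  ],
  jaw=0,
  grip_force=30,
)

```text
t: 10.0
eef_pos: [569.5, -286.4, 47.0]
eef_rot: [[0.967, 0.257, 0.001], [0.257, -0.967, -0.0], [0.001, 0.001, -1.0]]
ft_force: [-0.3, -0.5, 0.1]
opening: 0.502
```

Request:
apply_moves(
  plan=[
    [[-0.004,0.04,0],0],
    [[-0.01,0.1,0],0],
    [[-0.016,0.116,0],0],
    [[-0.016,0.116,0],0],
    [[-0.016,0.116,0],0],
  ],
)

```text
t: 10.5
eef_pos: [572.5, -315.2, 46.6]
eef_rot: [[0.967, 0.256, -0.0], [0.256, -0.967, 0.001], [-0.0, -0.001, -1.0]]
ft_force: [-0.9, -0.0, 0.8]
opening: 0.502
```

```bash
python3 - <<'E'
from h import *
import pickle
i=manip.camera_info('wrist');p,d=manip.capture('wrist'); cv2.imwrite('pics/w9.png',p);pickle.dump(i,open('i9.pkl','wb'))
goto([569.3,-286,47.5],15)
E
```

```text
t 10.55 pos [ 572.7 -314.6   46.7] yaw 14.9 F [-0.4  0.1 -0.7] op 0.501
 shift mm [  4.1 -28.5  -0.7] shares [ 0.0163 -0.114  -0.003 ] turn share -0.0011 deg -0.1
```

View pics/w9.png

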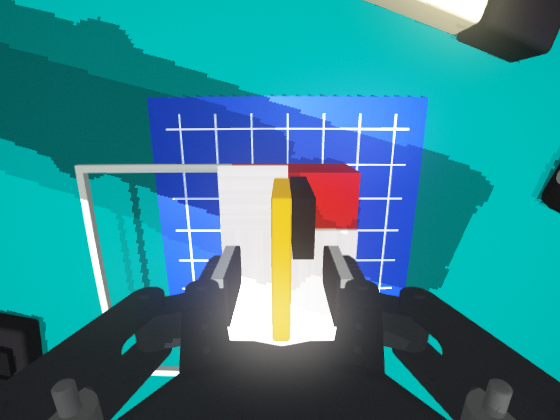

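Request:
apply_moves(
  plan=[
    [[0,0,-0.006],0],
    [[0,0,-0.006],0],
    [[0,0,-0.006],0],
    [[0,0,-0.006],0],
    [[0,0,-0.006],0],
  ],
  jaw=-1,
  grip_force=25,
)

```text
t: 11.05
eef_pos: [572.7, -314.8, 48.6]
eef_rot: [[0.966, 0.257, -0.0], [0.257, -0.966, 0.0], [-0.0, -0.0, -1.0]]
ft_force: [-0.8, 0.7, 1.6]
opening: 0.084
```

Request:
apply_moves(
  plan=[
    [[-0.02,0,0],0],
    [[-0.06,0,0],0],
    [[-0.12,0,0],0],
    [[-0.18,0,0],0],
    [[-0.23,0,0],0],
  ],
)

```text
t: 11.55
eef_pos: [515.9, -329.8, 48.5]
eef_rot: [[0.966, 0.257, -0.0], [0.257, -0.966, 0.001], [-0.0, -0.001, -1.0]]
ft_force: [0.0, 1.5, 2.5]
opening: 0.086
```

```bash
python3 - <<'E'
from h import *
import pickle
manip.capture('wrist')
i=manip.camera_info('wrist');p,d=manip.capture('wrist'); cv2.imwrite('pics/w10.png',p);pickle.dump(i,open('i10.pkl','wb'))
goto([569.3,-286,47.5],15)
E
```

```text
t 11.65 pos [ 515.  -330.2   48.6] yaw 14.8 F [-0.1  1.4  1.8] op 0.088
 shift mm [ 63.8 -28.9   1. ] shares [ 0.2553 -0.1155  0.004 ] turn share -0.0022 deg -0.2
```

View pics/w10.png

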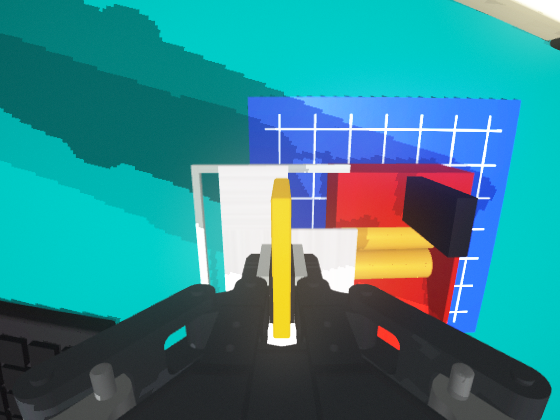

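Request:
apply_moves(
  plan=[
    [[-0.02,0,0],0],
    [[-0.04,0,0],0],
    [[-0.052,0,0],0],
    [[-0.052,0,0],0],
  ],
)

```text
t: 12.05
eef_pos: [504.3, -333.1, 48.5]
eef_rot: [[0.966, 0.257, -0.0], [0.257, -0.966, 0.0], [-0.0, -0.0, -1.0]]
ft_force: [-0.2, 2.7, 2.4]
opening: 0.087
```

```bash
python3 - <<'E'
from h import *
import pickle
i=manip.camera_info('wrist');goto([569.3,-286,47.5],15);p,d=manip.capture('wrist'); cv2.imwrite('pics/w11.png',p);pickle.dump(i,open('i11.pkl','wb'))
goto([569.3,-286,47.5],15)
E
```

```text
t 12.05 pos [ 504.3 -333.1   48.5] yaw 14.9 F [-0.2  2.7  2.4] op 0.087
 shift mm [ 74.9 -28.8   1. ] shares [ 0.2997 -0.1152  0.0039] turn share -0.0013 deg -0.1
t 12.10 pos [ 504.5 -333.    48.5] yaw 14.9 F [-1.3  2.3  4. ] op 0.084
 shift mm [ 74.7 -28.8   1. ] shares [ 0.2987 -0.1151  0.0039] turn share -0.0012 deg -0.1
```

View pics/w11.png

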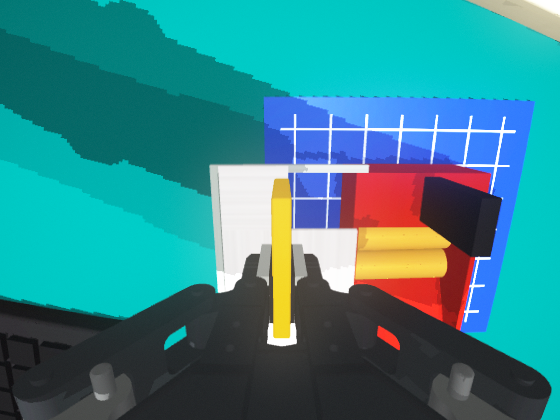

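Request:
apply_moves(
  plan=[
    [[-0.006,0,0],0],
    [[-0.012,0,0],0],
    [[-0.012,0,0],0],
  ],
)

```text
t: 12.4
eef_pos: [502.6, -333.7, 48.4]
eef_rot: [[0.966, 0.257, 0.002], [0.257, -0.966, 0.0], [0.002, 0.0, -1.0]]
ft_force: [1.3, 2.5, 2.0]
opening: 0.087
```

```bash
python3 - <<'E'
from h import *
import pickle
i=manip.camera_info('wrist');p,d=manip.capture('wrist'); cv2.imwrite('pics/w12.png',p[80:340,180:540].repeat(2,0).repeat(2,1));cv2.imwrite('pics/w12f.png',p);pickle.dump(i,open('i12.pkl','wb'))
goto([569.3,-286,47.5],15)
E
```

```text
t 12.45 pos [ 502.6 -333.7   48.4] yaw 14.9 F [2.9 1.9 2.7] op 0.083
 shift mm [ 76.8 -28.9   1. ] shares [ 0.3071 -0.1156  0.004 ] turn share -0.0009 deg -0.1
```

View pics/w12.png

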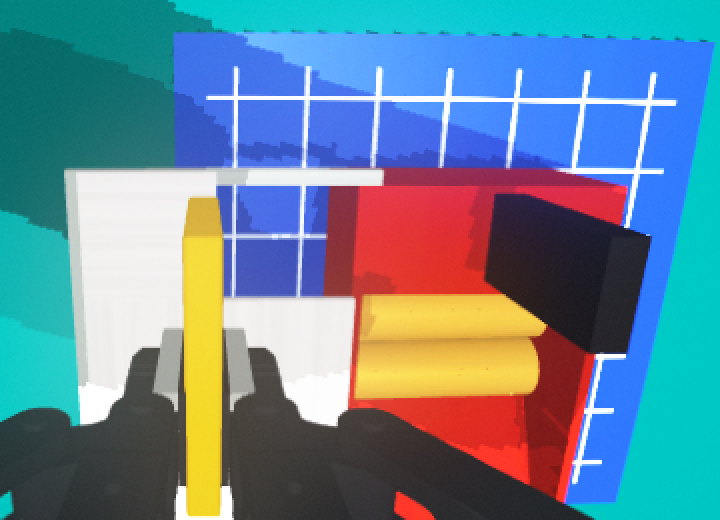

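Request:
apply_moves(
  plan=[
    [[0,0,0],0],
    [[0,0,0],0],
    [[0,0,0],0],
  ],
  jaw=0,
)

```text
t: 12.75
eef_pos: [500.5, -335.1, 47.7]
eef_rot: [[0.967, 0.256, -0.002], [0.256, -0.967, -0.001], [-0.002, 0.0, -1.0]]
ft_force: [-0.2, 0.8, -0.6]
opening: 0.503
```

Request:
apply_moves(
  plan=[
    [[0,0,-0.12],0],
    [[0,-0.03,-0.24],0],
    [[0.12,-0.13,-0.24],0],
    [[0.28,-0.13,-0.24],0],
    [[0.32,-0.13,-0.24],0],
  ],
)

```text
t: 13.25
eef_pos: [574.1, -278.6, 108.9]
eef_rot: [[0.965, 0.262, 0.004], [0.262, -0.965, 0.002], [0.004, -0.001, -1.0]]
ft_force: [0.7, 0.2, 1.2]
opening: 0.504
```

```bash
python3 - <<'E'
from h import *
import pickle
manip.capture('side')
i=manip.camera_info('wrist');goto([569.3,-286,47.5],15);p,d=manip.capture('wrist'); cv2.imwrite('pics/w13.png',p);pickle.dump(i,open('i13.pkl','wb'))
goto([569.3,-286,47.5],15)
E
```

```text
t 13.30 pos [ 573.9 -279.2  108.4] yaw 15.1 F [2.3 0.2 0.2] op 0.502
 shift mm [-6.5  5.4 60.9] shares [-0.0259  0.0217  0.2436] turn share 0.0015 deg 0.1
t 13.35 pos [ 571.7 -280.9  108. ] yaw 15.0 F [-0.1 -0.2 -0.4] op 0.501
 shift mm [-3.7  4.3 60.5] shares [-0.0147  0.0173  0.242 ] turn share 0.0002 deg 0.0
```

View pics/w13.png

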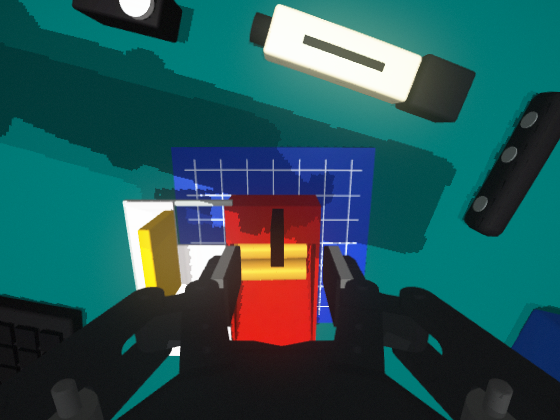

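```bash
python3 - <<'E'
from fit import *
import pickle
p=cv2.imread('pics/w13.png');c=p[190:290,110:330];cv2.imwrite('pics/w13c.png',cv2.resize(c,None,fx=3.5,fy=3.5,interpolation=cv2.INTER_CUBIC))
goto([569,-283,50],15)
E
```

```text
t 13.35 pos [ 571.7 -280.9  108. ] yaw 15.0 F [-0.1 -0.2 -0.4] op 0.501
 shift mm [-3.2  1.4 58. ] shares [-0.0128  0.0054  0.232 ] turn share 0.0002 deg 0.0
```

View pics/w13c.png

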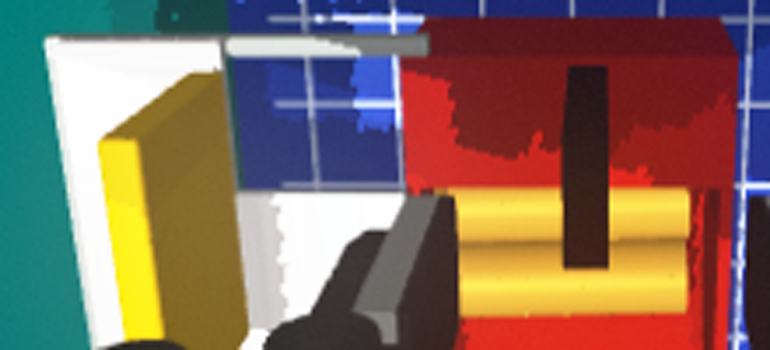

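```bash
python3 - <<'E'
from fit import *
import pickle
i=pickle.load(open('i13.pkl','rb')); i['eye']=i['eye']+np.array([-.8,-.6,-.2])*.5
pts=[((18,0,86),0,(266.9,270.9)),((18,-8,86),0,(266.9,283.4)),((48,-36,39),0,(206.6,320)),((48,112,39),0,(200.9,122.9)),((48,36,2),0,(195.1,231.4)),((48,-36,2),0,(195.1,314.3)),((42,8,86),1,(229.4,139.4))]
x,y,t,o=fit(pts,i,[576,-313,1.83,72])
c,s=np.cos(t),np.sin(t)
for q in((30,-4),(32,-4)): print(q,x+c*q[0]-s*q[1],y+s*q[0]+c*q[1])
goto([x+c*30+s*4,y+s*30-c*4,50],np.degrees(t)-90)
E
```

```text
xy 576.5 -315.7 yaw 103.94 open 70.5
[[2.7, -1.1], [2.9, -0.7], [-2.4, 0.8], [-0.5, 0.2], [-3.6, 0.3], [-2.0, 0.9], [1.0, -0.0]]
(30, -4) 573.184952587002 -285.6353345265614
(30, 0) 569.3026952846295 -286.5987027003015
(30, -4) 573.184952587002 -285.6353345265614
(32, -4) 572.7032685001319 -283.69420587537513
t 13.35 pos [ 571.7 -280.9  108. ] yaw 15.0 F [-0.1 -0.2 -0.4] op 0.501
 shift mm [ 0.2  5.  58. ] shares [0.0006 0.0199 0.232 ] turn share 0.012 deg 1.1
```

Request:
apply_moves(
  plan=[
    [[-0.004,0.016,0.08],0],
    [[-0.004,0.016,0.18],0],
    [[-0.004,0.016,0.225],0],
    [[-0.004,0.016,0.225],0],
    [[-0.004,0.016,0.225],0],
  ],
)

```text
t: 13.85
eef_pos: [570.3, -286.9, 52.5]
eef_rot: [[0.967, 0.256, -0.0], [0.256, -0.967, -0.0], [-0.0, 0.0, -1.0]]
ft_force: [-0.7, -0.3, 0.0]
opening: 0.499
```

```bash
python3 - <<'E'
from fit import *
i=manip.camera_info('wrist');p,d=manip.capture('wrist'); cv2.imwrite('pics/w14.png',p)
goto([572.9,-284.7,50],15)
E
```

```text
t 13.90 pos [ 571.1 -286.8   53.2] yaw 14.8 F [0.3 0.  0.3] op 0.503
 shift mm [ 2.3 -1.5  3.2] shares [ 0.0091 -0.0061  0.0127] turn share -0.0017 deg -0.2
```

View pics/w14.png

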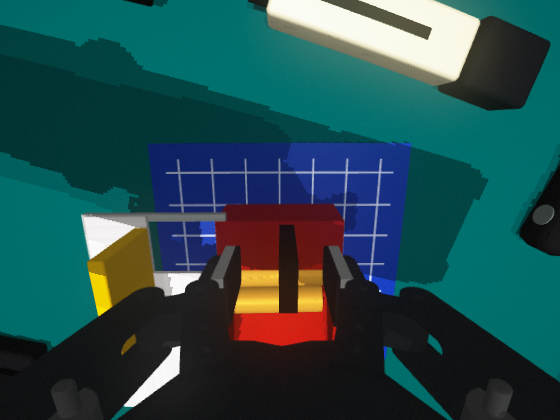

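Request:
apply_moves(
  plan=[
    [[0.009,-0.006,0.012],0],
    [[0.009,-0.006,0.012],0],
    [[0.009,-0.006,0.012],0],
    [[0.009,-0.006,0.012],0],
    [[0.009,-0.006,0.012],0],
  ],
  jaw=-1,
  grip_force=20,
)

```text
t: 14.4
eef_pos: [572.8, -283.8, 49.7]
eef_rot: [[0.966, 0.257, 0.001], [0.257, -0.966, 0.0], [0.001, 0.0, -1.0]]
ft_force: [-0.5, 1.6, 3.1]
opening: 0.087
```

Request:
apply_moves(
  plan=[
    [[0,0,-0.02],0],
    [[0,0,-0.04],0],
    [[0,0,-0.048],0],
    [[0,0,-0.048],0],
  ],
)

```text
t: 14.8
eef_pos: [572.5, -284.3, 61.1]
eef_rot: [[0.966, 0.257, 0.0], [0.257, -0.966, -0.0], [0.0, 0.0, -1.0]]
ft_force: [-0.0, -0.6, -3.5]
opening: 0.092
```

```bash
python3 - <<'E'
from fit import *
p,d=manip.capture('side'); cv2.imwrite('pics/s15.png',cv2.resize(p[110:210,220:360],None,fx=5,fy=5,interpolation=2))
goto([572.9,-284.7,50],15); p,d=manip.capture('wrist'); cv2.imwrite('pics/w15.png',p)
print(manip.get_state()['torque'])
E
```

```text
t 14.85 pos [ 572.3 -284.2   60.9] yaw 14.9 F [-0.1  0.8 -3.9] op 0.089
 shift mm [ 0.4  0.6 10.9] shares [0.0018 0.0024 0.0435] turn share -0.0014 deg -0.1
[ 0.21810483 -0.01328487  0.0229814 ]
```

View pics/s15.png

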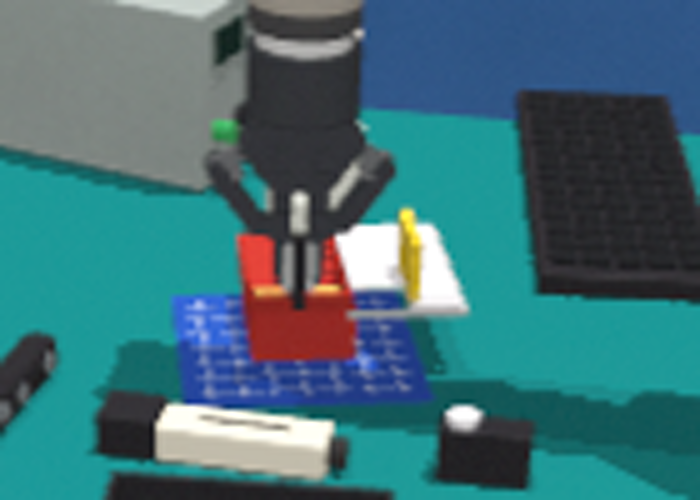

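View pics/w15.png

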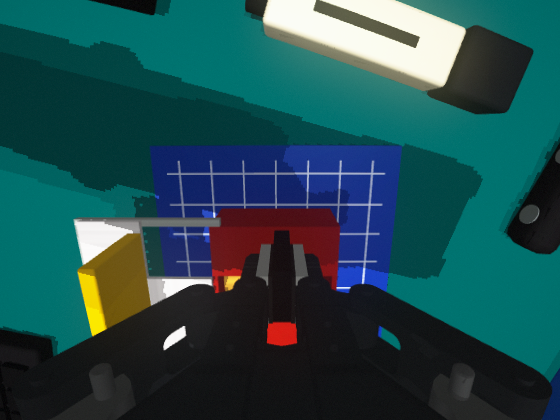

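Request:
apply_moves(
  plan=[
    [[0,0,0.02],0],
    [[0,0,0.02],0],
    [[0,0,0.02],0],
  ],
  jaw=-0.85,
)

```text
t: 15.2
eef_pos: [572.0, -284.1, 55.4]
eef_rot: [[0.966, 0.257, -0.001], [0.257, -0.966, 0.0], [-0.001, -0.001, -1.0]]
ft_force: [0.6, 0.0, -4.3]
opening: 0.093
```

Request:
apply_moves(
  plan=[
    [[0,0,0],0],
    [[0,0,0],0],
  ],
  jaw=-0.83,
)

```text
t: 15.4
eef_pos: [572.5, -284.1, 56.1]
eef_rot: [[0.966, 0.257, 0.0], [0.257, -0.966, -0.0], [0.0, 0.0, -1.0]]
ft_force: [1.3, 0.4, -4.0]
opening: 0.092
```

Request:
apply_moves(
  plan=[
    [[0,0,0],0],
    [[0,0,0],0],
  ],
  jaw=-0.82,
)

```text
t: 15.6
eef_pos: [572.5, -284.2, 56.2]
eef_rot: [[0.966, 0.257, 0.0], [0.257, -0.966, -0.0], [0.0, 0.0, -1.0]]
ft_force: [0.1, 0.5, -3.9]
opening: 0.087
```

Request:
apply_moves(
  plan=[
    [[0,0,0],0],
    [[0,0,0],0],
  ],
  jaw=-0.81,
)

```text
t: 15.8
eef_pos: [572.8, -284.5, 56.9]
eef_rot: [[0.966, 0.257, 0.001], [0.257, -0.966, -0.001], [0.001, 0.001, -1.0]]
ft_force: [-0.7, 0.3, 0.6]
opening: 0.095
```

Request:
apply_moves(
  plan=[
    [[0,0,0],0],
    [[0,0,0],0],
  ],
  jaw=-0.805,
)

```text
t: 16.0
eef_pos: [572.9, -284.4, 56.7]
eef_rot: [[0.966, 0.257, 0.001], [0.257, -0.966, -0.001], [0.001, 0.001, -1.0]]
ft_force: [-0.9, -0.1, -0.1]
opening: 0.095
```

```bash
python3 - <<'E'
from fit import *
goto([572.9,-284.7,50],15);s=manip.get_state()
print(s['torque'])
E
```

```text
t 16.00 pos [ 572.9 -284.4   56.7] yaw 14.9 F [-0.9 -0.1 -0.1] op 0.095
 shift mm [-0.1  0.3  6.7] shares [-0.0005  0.0011  0.0269] turn share -0.0013 deg -0.1
[-0.01617652  0.07378425 -0.00273427]
```

Request:
apply_moves(
  plan=[
    [[0,0,0],0],
    [[0,-0.02,-0.07],0],
    [[0,-0.056,-0.07],0],
    [[0,-0.056,-0.07],0],
    [[0,-0.056,-0.07],0],
  ],
  jaw=-0.4,
)

```text
t: 16.5
eef_pos: [568.9, -269.9, 73.9]
eef_rot: [[0.966, 0.258, 0.0], [0.258, -0.966, -0.0], [0.0, 0.0, -1.0]]
ft_force: [-0.0, 0.0, 0.5]
opening: 0.302
```

```bash
python3 - <<'E'
from fit import *
import pickle
i=manip.camera_info('wrist');p,d=manip.capture('wrist'); cv2.imwrite('pics/w16.png',p);pickle.dump(i,open('i16.pkl','wb'))
goto([572.9,-284.7,50],15)
E
```

```text
t 16.55 pos [ 568.7 -270.5   73.5] yaw 14.9 F [ 0.2 -0.2 -0.2] op 0.303
 shift mm [ 0.4 14.8 23.5] shares [0.0017 0.0591 0.094 ] turn share -0.0009 deg -0.1
```

View pics/w16.png

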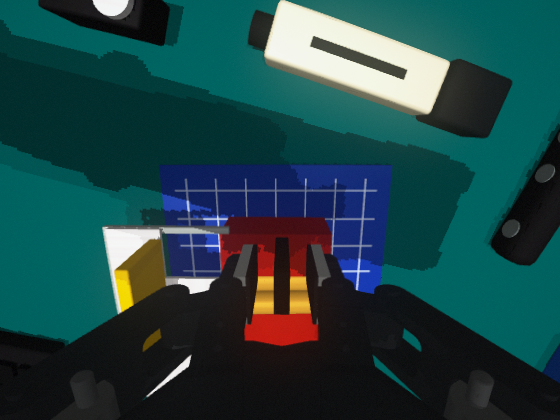

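```bash
python3 - <<'E'
from fit import *
import pickle
i=pickle.load(open('i16.pkl','rb'))
s=manip.get_state();R=s['eef_rot'];p=s['eef_pos']
for r in (313,315): print((R.T@(px2w('wrist',(r,283),86,i)-p)).round(1))
for y in(-11,-6,0,11):
  for z in(0,-10,-20): print(y,z,w2px('wrist',p+R@np.array([0,y,z]),i).round(0))
c=cv2.imread('pics/w16.png')[220:330,210:350];cv2.imwrite('pics/w16c.png',cv2.resize(c,None,fx=5,fy=5,interpolation=2))
E
```

```text
[  2.1  24.2 -12.5]
[  2.1  25.4 -12.5]
-11 0 [[240. 279.]]
-11 -10 [[248. 279.]]
-11 -20 [[257. 279.]]
-6 0 [[249. 279.]]
-6 -10 [[257. 279.]]
-6 -20 [[267. 279.]]
0 0 [[260. 279.]]
0 -10 [[268. 279.]]
0 -20 [[278. 279.]]
11 0 [[278. 279.]]
11 -10 [[288. 279.]]
11 -20 [[299. 279.]]
```

View pics/w16c.png

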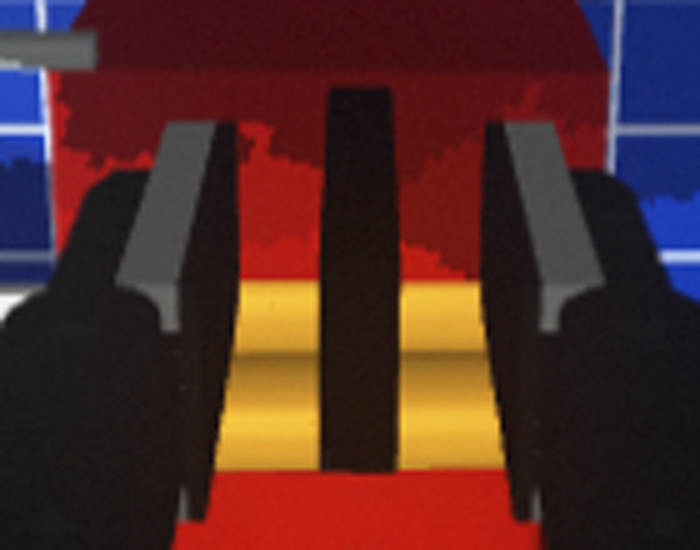

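Request:
apply_moves(
  plan=[
    [[0.006,-0.008,0],0],
    [[0.006,-0.008,0],0],
    [[0.006,-0.008,0],0],
    [[0.006,-0.008,0],0],
  ],
  jaw=-1,
  grip_force=20,
)

```text
t: 16.95
eef_pos: [569.3, -268.3, 73.1]
eef_rot: [[0.966, 0.257, -0.001], [0.257, -0.966, 0.0], [-0.001, -0.001, -1.0]]
ft_force: [-0.2, 0.6, -0.1]
opening: 0.083
```

Request:
apply_moves(
  plan=[
    [[0,0,-0.02],0],
    [[0,0,-0.04],0],
    [[0,0,-0.04],0],
    [[0,0,-0.04],0],
  ],
)

```text
t: 17.35
eef_pos: [570.2, -267.7, 83.9]
eef_rot: [[0.966, 0.257, 0.001], [0.257, -0.966, 0.001], [0.001, -0.0, -1.0]]
ft_force: [0.1, 0.7, -2.6]
opening: 0.083
```

```bash
python3 - <<'E'
from fit import *
p,d=manip.capture('side'); cv2.imwrite('pics/s17.png',cv2.resize(p[110:210,220:360],None,fx=5,fy=5,interpolation=2))
goto([572.9,-284.7,50],15); print(manip.get_state()['torque'])
E
```

```text
t 17.40 pos [ 570.3 -267.7   83.9] yaw 14.9 F [ 0.1  1.1 -2. ] op 0.087
 shift mm [-1.9 17.1 33.8] shares [-0.0074  0.0685  0.1354] turn share -0.001 deg -0.1
[ 0.28553905 -0.08297962 -0.01486835]
```

View pics/s17.png

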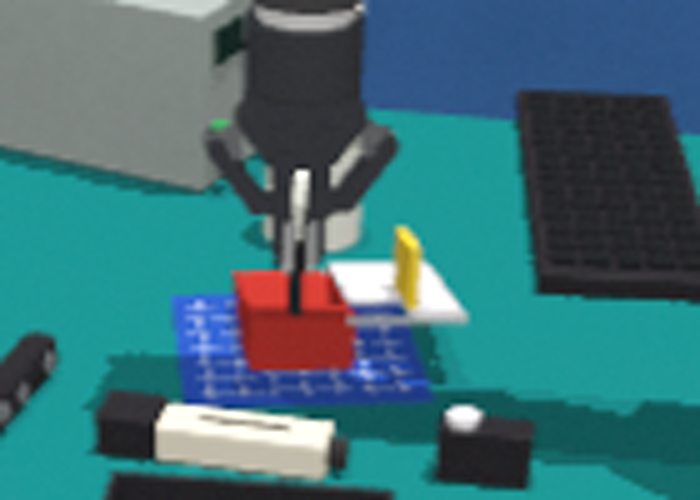

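Request:
apply_moves(
  plan=[
    [[0,0,-0.02],0],
    [[0,0,-0.032],0],
    [[0,0,-0.032],0],
    [[0,0,-0.032],0],
  ],
)

```text
t: 17.8
eef_pos: [569.7, -268.5, 91.6]
eef_rot: [[0.967, 0.257, -0.0], [0.257, -0.967, -0.0], [-0.0, 0.0, -1.0]]
ft_force: [0.3, 0.6, -3.9]
opening: 0.083
```

```bash
python3 - <<'E'
from fit import *
goto([572.9,-284.7,50],15); print(manip.get_state()['torque'])
p,d=manip.capture('side'); cv2.imwrite('pics/s18.png',cv2.resize(p[110:210,220:360],None,fx=5,fy=5,interpolation=2))
goto([572.9,-284.7,50],15); print(manip.get_state()['torque'])
E
```

```text
t 17.80 pos [ 569.7 -268.5   91.6] yaw 14.9 F [ 0.3  0.6 -3.9] op 0.083
 shift mm [-1.1 16.5 41.6] shares [-0.0043  0.0658  0.1663] turn share -0.0014 deg -0.1
[ 0.11595134 -0.02908159 -0.03769451]
t 17.85 pos [ 569.6 -268.5   91.4] yaw 14.9 F [ 0.5  0.  -4.1] op 0.086
 shift mm [-1.  16.5 41.4] shares [-0.0038  0.066   0.1656] turn share -0.0014 deg -0.1
[ 0.15294257 -0.06139948 -0.01367057]
```

View pics/s18.png

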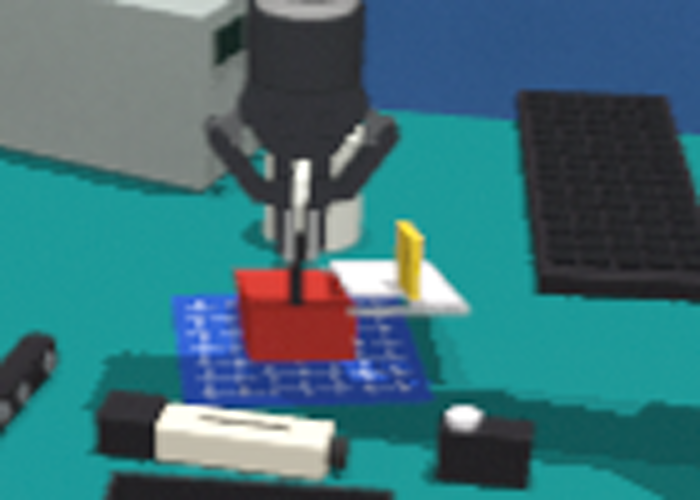

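Request:
apply_moves(
  plan=[
    [[0,0,0],0],
    [[0,0,0],0],
    [[0,0,-0.06],0],
    [[0,0,-0.16],0],
    [[0,0,-0.26],0],
  ],
  grip_force=120,
)

```text
t: 18.35
eef_pos: [569.8, -268.2, 158.0]
eef_rot: [[0.966, 0.257, 0.0], [0.257, -0.966, 0.0], [0.0, -0.0, -1.0]]
ft_force: [0.1, -0.4, -4.2]
opening: 0.035
```

Request:
apply_moves(
  plan=[
    [[0,-0.03,-0.35],0],
    [[0,-0.1,-0.4],0],
    [[0,-0.2,-0.4],0],
    [[0,-0.3,-0.4],0],
    [[0,-0.4,-0.4],0],
  ],
)

```text
t: 18.85
eef_pos: [544.3, -170.1, 258.6]
eef_rot: [[0.966, 0.258, 0.003], [0.258, -0.966, -0.001], [0.002, 0.002, -1.0]]
ft_force: [-0.7, -0.2, -3.9]
opening: 0.039
```

```bash
python3 - <<'E'
from fit import *
goto([560,127,185],4); print(manip.get_state()['torque'])
p,d=manip.capture('side'); cv2.imwrite('pics/s19.png',p)
goto([560,127,185],4)
E
```

```text
t 18.85 pos [ 544.3 -170.1  258.6] yaw 14.9 F [-0.7 -0.2 -3.9] op 0.039
 shift mm [  91.6 -283.1   73.4] shares [ 0.3663 -1.1324  0.2936] turn share 0.1214 deg 10.9
[ 0.24172216 -0.01492272 -0.00637529]
t 18.90 pos [ 543.1 -163.4  258.9] yaw 15.4 F [-2.2  5.5 -4.2] op 0.039
 shift mm [  93.2 -275.3   74.9] shares [ 0.3729 -1.1013  0.2996] turn share 0.1265 deg 11.4
```

View pics/s19.png

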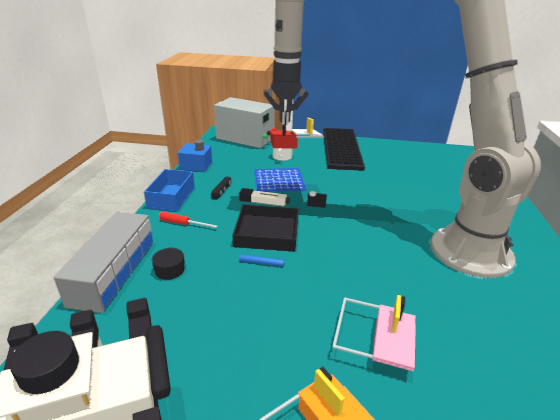

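Request:
apply_moves(
  plan=[
    [[0.03,-0.07,0.03],0.02],
    [[0.07,-0.17,0.07],0.045],
    [[0.11,-0.28,0.1],0.07],
    [[0.15,-0.39,0.14],0.1],
    [[0.18,-0.5,0.18],0.125],
  ],
)

```text
t: 19.4
eef_pos: [556.2, -37.8, 212.5]
eef_rot: [[0.998, 0.062, 0.002], [0.062, -0.998, 0.0], [0.002, 0.0, -1.0]]
ft_force: [-0.1, 0.7, -3.7]
opening: 0.037
```

```bash
python3 - <<'E'
from fit import *
goto([560,127,185],4); print(manip.get_state()['torque'])
E
```

```text
t 19.40 pos [556.2 -37.8 212.5] yaw 3.6 F [-0.1  0.7 -3.7] op 0.037
 shift mm [  14.  -164.3   27.6] shares [ 0.0562 -0.657   0.1102] turn share -0.0048 deg -0.4
[ 0.19948412 -0.02829252  0.03162417]
```

Request:
apply_moves(
  plan=[
    [[0.01,-0.13,0.02],0],
    [[0.02,-0.26,0.04],0],
    [[0.03,-0.39,0.06],0],
    [[0.04,-0.51,0.08],0],
    [[0.05,-0.6,0.1],0],
  ],
)

```text
t: 19.9
eef_pos: [558.4, 114.5, 187.9]
eef_rot: [[0.998, 0.067, 0.002], [0.067, -0.998, 0.002], [0.002, -0.002, -1.0]]
ft_force: [-0.3, 0.3, -3.4]
opening: 0.037
```

Request:
apply_moves(
  plan=[
    [[0,-0.04,0],0],
    [[0,-0.05,0],0],
  ],
)

```text
t: 20.1
eef_pos: [557.6, 125.3, 187.5]
eef_rot: [[0.998, 0.066, 0.001], [0.066, -0.998, 0.001], [0.001, -0.001, -1.0]]
ft_force: [-0.4, -0.2, -3.8]
opening: 0.041
```

```bash
python3 - <<'E'
from fit import *
goto([560,127,170],4); print(manip.get_state()['torque'])
p,d=manip.capture('side'); cv2.imwrite('pics/s20.png',cv2.resize(p[80:280,160:360],None,fx=3,fy=3,interpolation=2))
p,d=manip.capture('wrist'); cv2.imwrite('pics/w20.png',p)
goto([560,127,170],4)
E
```

```text
t 20.10 pos [557.6 125.3 187.5] yaw 3.8 F [-0.4 -0.2 -3.8] op 0.041
 shift mm [ 2.5 -1.5 17.5] shares [ 0.0101 -0.006   0.07  ] turn share -0.0022 deg -0.2
[ 0.21553229 -0.03825106 -0.01403506]
t 20.20 pos [558.2 122.7 187.2] yaw 3.6 F [-0.5 -0.9 -3.9] op 0.037
 shift mm [ 2.1 -4.2 17.2] shares [ 0.0082 -0.017   0.0687] turn share -0.0045 deg -0.4
```

View pics/s20.png

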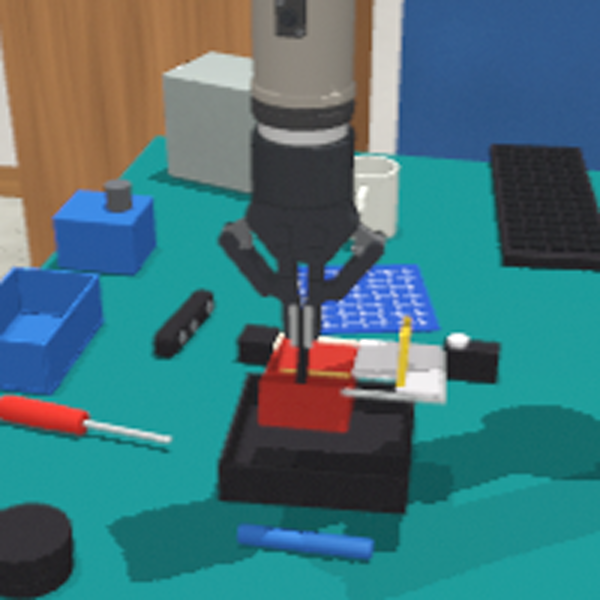

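View pics/w20.png

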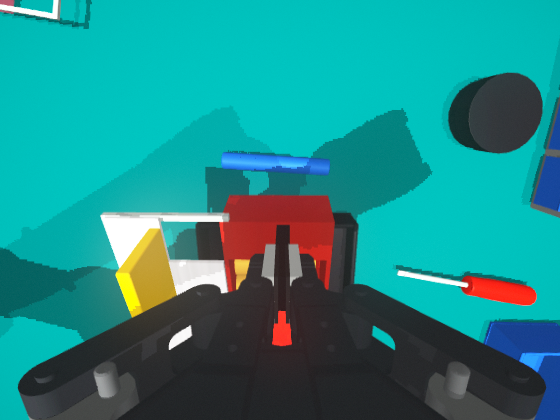

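Request:
apply_moves(
  plan=[
    [[0.01,0,0.03],0],
    [[0.01,0,0.06],0],
    [[0.01,0,0.08],0],
    [[0.01,0,0.08],0],
  ],
  grip_force=20,
)

```text
t: 20.6
eef_pos: [559.4, 122.6, 165.0]
eef_rot: [[0.998, 0.062, -0.003], [0.062, -0.998, -0.001], [-0.003, 0.001, -1.0]]
ft_force: [0.0, -0.9, -3.8]
opening: 0.041
```

```bash
cat > shot.py <<'E'
from fit import *
import sys
p,d=manip.capture('side'); cv2.imwrite('pics/%s.png'%sys.argv[1],cv2.resize(p[80:280,160:360],None,fx=3,fy=3,interpolation=2))
goto([560,127,165],4); print(manip.get_state()['torque'])
E
python3 shot.py s21
```

```text
t 20.65 pos [559.7 123.  165.7] yaw 3.6 F [ 0.4 -0.2 -4.1] op 0.039
 shift mm [ 0.5 -4.   0.7] shares [ 0.002  -0.0159  0.0027] turn share -0.0045 deg -0.4
[ 0.19856883 -0.08758779  0.09054069]
```

View pics/s21.png

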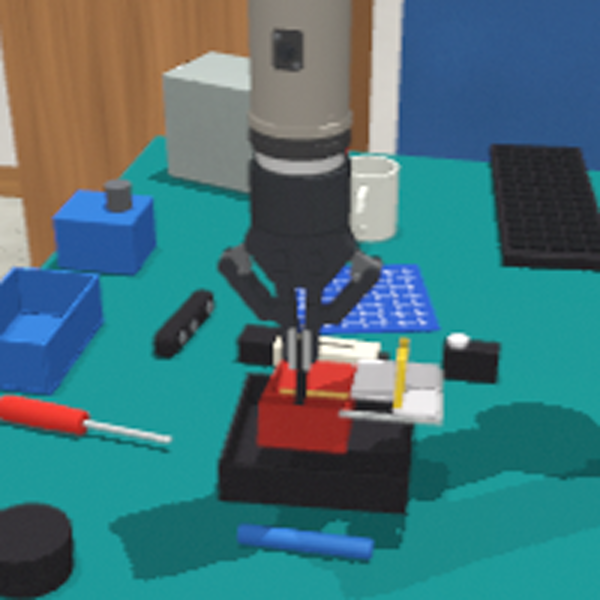

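Request:
apply_moves(
  plan=[
    [[0,-0.05,0],0],
    [[0,-0.1,0],0],
    [[0,-0.1,0],0],
  ],
)

```text
t: 20.95
eef_pos: [557.5, 153.8, 167.4]
eef_rot: [[0.998, 0.069, 0.001], [0.069, -0.998, 0.004], [0.001, -0.004, -1.0]]
ft_force: [-1.0, 1.6, -2.9]
opening: 0.038
```

```bash
python3 shot.py s22
```

```text
t 21.00 pos [557.9 152.  167.2] yaw 3.9 F [-0.3 -0.1 -4.2] op 0.036
 shift mm [ 0.4 25.   2.2] shares [0.0016 0.1002 0.0086] turn share -0.0012 deg -0.1
[ 0.13775612 -0.05584046  0.01380021]
```

View pics/s22.png

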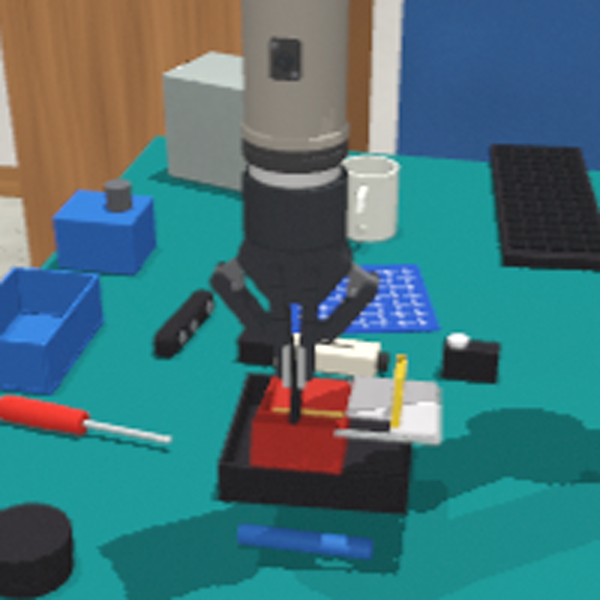

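```bash
cat > shot.py <<'E'
from fit import *
import sys
i=manip.camera_info('side')
p,d=manip.capture('side'); cv2.imwrite('pics/%s.png'%sys.argv[1],cv2.resize(p[80:280,160:360],None,fx=3,fy=3,interpolation=2))
np.save('ds.npy',d); cv2.imwrite('ps.png',p)
goto([560,127,165],4); s=manip.get_state(); print(s['torque'])
K=np.array([[i['fx'],0,i['cx']],[0,i['fy'],i['cy']],[0,0,1]])
rr,cc=np.mgrid[150:300,200:340]; rr=rr.ravel();cc=cc.ravel()
u=cv2.undistortPoints(np.stack([cc,rr],1).astype(float)[:,None],K,i['D'])[:,0]
P=i['eye']+(np.c_[u,np.ones(len(u))]*d[rr,cc][:,None])@i['orientation'].T
B,G,R=p[rr,cc].astype(int).T
m=(R>80)&(G<70)&(B<70)&(d[rr,cc]>0)&(P[:,2]>45)&(np.linalg.norm(P-s['eef_pos'],axis=1)<200)
Q=P[m]
best=None;rng=np.random.default_rng(0)
for _ in range(600):
    a,b,c=Q[rng.choice(len(Q),3,False)]; n=np.cross(b-a,c-a); l=np.linalg.norm(n)
    if l<100: continue
    n/=l
    if n[1]<0:n=-n
    if n[1]<.4 or abs(n[0])>.3: continue
    k=(abs((Q-a)@n)<2).sum()
    if best is None or k>best[0]: best=(k,n,a)
k,n,a=best; I=Q[abs((Q-a)@n)<2.5]; c=I.mean(0); n=np.linalg.svd(I-c)[2][2]; n=n*np.sign(n[1])
print('rear plane n',n.round(3),'tilt',np.degrees(np.arcsin(n[2])).round(1),'inl',k,len(Q),'z range',I[:,2].min().round(),I[:,2].max().round())
E
python3 shot.py s23
```

```text
t 21.05 pos [558.3 150.2 166.9] yaw 3.8 F [ 0.6 -0.7 -4.4] op 0.039
 shift mm [ 0.2 23.3  1.9] shares [0.0006 0.0932 0.0077] turn share -0.0023 deg -0.2
[ 0.07610419 -0.05076027  0.04949683]
rear plane n [-0.077  0.967  0.243] tilt 14.1 inl 367 765 z range 98.0 160.0
```

Request:
apply_moves(
  plan=[
    [[0,0.08,0],0],
    [[0,0.12,0],0],
    [[0,0.145,0],0],
    [[0,0.155,0],0],
    [[0,0.16,0],0],
  ],
)

```text
t: 21.55
eef_pos: [561.1, 108.8, 166.6]
eef_rot: [[0.998, 0.063, 0.0], [0.063, -0.998, 0.0], [0.0, -0.0, -1.0]]
ft_force: [-0.7, 0.2, -3.7]
opening: 0.038
```

```bash
python3 shot.py s24
```

```text
t 21.60 pos [561.1 109.  166.6] yaw 3.6 F [ 0.3 -0.4 -4.2] op 0.036
 shift mm [  0.1 -18.1   1.6] shares [ 0.0004 -0.0722  0.0064] turn share -0.0041 deg -0.4
[ 0.13408349 -0.06695529  0.00630445]
rear plane n [-0.06   0.964  0.259] tilt 15.0 inl 336 710 z range 98.0 165.0
```

Request:
apply_moves(
  plan=[
    [[0,-0.03,0],0],
    [[0,-0.09,0],0],
    [[0,-0.18,0],0],
    [[0,-0.18,0],0],
  ],
)

```text
t: 22.0
eef_pos: [556.2, 161.8, 167.4]
eef_rot: [[0.997, 0.072, -0.0], [0.072, -0.997, 0.007], [0.0, -0.007, -1.0]]
ft_force: [-0.2, -0.0, -3.2]
opening: 0.038
```

```bash
python3 shot.py s25
```

```text
t 22.05 pos [556.8 159.3 167.2] yaw 4.1 F [ 0.6 -0.1 -3.1] op 0.033
 shift mm [ 0.9 32.5  2.1] shares [0.0037 0.1299 0.0082] turn share 0.0006 deg 0.1
[ 0.11499656 -0.06821359 -0.01443883]
rear plane n [-0.072  0.961  0.269] tilt 15.6 inl 373 838 z range 98.0 164.0
```

View pics/s25.png

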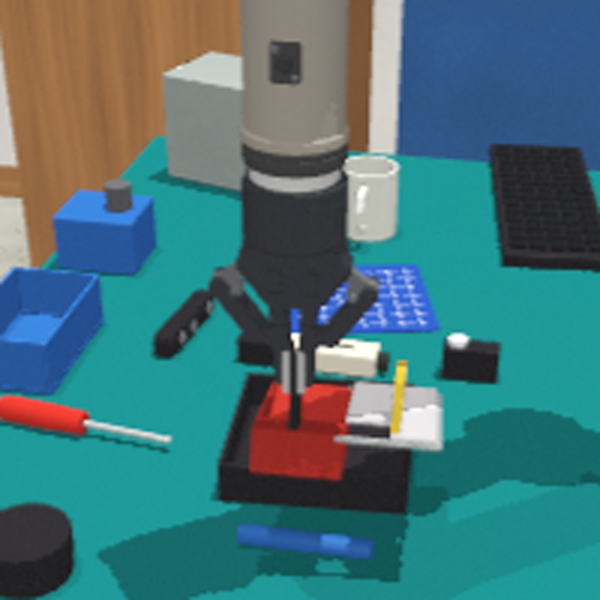

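Request:
apply_moves(
  plan=[
    [[0,0.16,0],0],
    [[0,0.24,0],0],
    [[0,0.28,0],0],
    [[0,0.3,0],0],
    [[0,0.31,0],0],
  ],
)

```text
t: 22.55
eef_pos: [563.0, 77.5, 166.7]
eef_rot: [[0.998, 0.064, 0.0], [0.064, -0.998, 0.001], [0.0, -0.001, -1.0]]
ft_force: [0.4, 0.3, -3.4]
opening: 0.036
```

```bash
python3 shot.py s26
```

```text
t 22.60 pos [563.   77.5 166.7] yaw 3.7 F [ 0.3  0.6 -4.1] op 0.036
 shift mm [  0.2 -49.6   1.8] shares [ 0.0008 -0.1985  0.0071] turn share -0.0033 deg -0.3
[ 0.15009835 -0.0746173   0.00198178]
rear plane n [-0.066  0.972  0.227] tilt 13.1 inl 300 497 z range 98.0 142.0
```

Request:
apply_moves(
  plan=[
    [[0,-0.04,0],0],
    [[0,-0.13,0],0],
    [[0,-0.29,0],0],
    [[0,-0.29,0],0],
    [[0,-0.29,0],0],
  ],
)

```text
t: 23.1
eef_pos: [557.2, 153.8, 167.1]
eef_rot: [[0.997, 0.071, 0.0], [0.071, -0.997, 0.003], [0.0, -0.003, -1.0]]
ft_force: [0.5, -0.6, -3.8]
opening: 0.039
```

```bash
python3 shot.py s27
```

```text
t 23.15 pos [557.9 151.4 166.8] yaw 3.9 F [-0.4 -0.8 -4.9] op 0.035
 shift mm [ 0.5 24.5  1.7] shares [0.002 0.098 0.007] turn share -0.0013 deg -0.1
[ 0.00329073 -0.06981763  0.01122136]
rear plane n [-0.081  0.961  0.265] tilt 15.4 inl 361 815 z range 98.0 163.0
```

Request:
apply_moves(
  plan=[
    [[0,0,0],0],
    [[0,0,0],0],
  ],
  jaw=-0.87,
  grip_force=20,
)

```text
t: 23.35
eef_pos: [558.8, 148.0, 166.3]
eef_rot: [[0.998, 0.062, -0.0], [0.062, -0.998, -0.001], [-0.0, 0.0, -1.0]]
ft_force: [-0.0, -0.2, -3.7]
opening: 0.066
```

```bash
python3 shot.py s28
```

```text
t 23.40 pos [558.8 147.9 166.4] yaw 3.5 F [-0.2 -0.1 -3.6] op 0.066
 shift mm [-0.1 21.   1.4] shares [-0.0003  0.0838  0.0055] turn share -0.005 deg -0.5
[ 0.15325729 -0.07300736  0.01456472]
rear plane n [-0.072  0.972  0.222] tilt 12.8 inl 344 768 z range 97.0 143.0
```

Request:
apply_moves(
  plan=[
    [[0,0,0],0],
    [[0,0,0],0],
  ],
  jaw=-0.85,
)

```text
t: 23.6
eef_pos: [558.7, 148.3, 166.5]
eef_rot: [[0.998, 0.063, -0.0], [0.063, -0.998, -0.0], [-0.0, 0.0, -1.0]]
ft_force: [-0.8, 0.3, -3.9]
opening: 0.075
```

```bash
python3 shot.py s29
```

```text
t 23.65 pos [558.7 148.4 166.5] yaw 3.6 F [ 0.3  0.7 -4.7] op 0.077
 shift mm [ 0.  21.5  1.5] shares [0.     0.0859 0.0061] turn share -0.0045 deg -0.4
[ 0.192052   -0.02831927 -0.04842246]
rear plane n [-0.069  0.966  0.248] tilt 14.4 inl 350 768 z range 98.0 162.0
```

Request:
apply_moves(
  plan=[
    [[0,0,0],0],
    [[0,0,0],0],
  ],
  jaw=-0.84,
)

```text
t: 23.85
eef_pos: [558.6, 148.7, 166.5]
eef_rot: [[0.998, 0.063, -0.0], [0.063, -0.998, 0.0], [-0.0, -0.0, -1.0]]
ft_force: [-0.4, -0.1, -3.4]
opening: 0.084
```

```bash
python3 shot.py s30
```

```text
t 23.90 pos [558.5 148.8 166.5] yaw 3.6 F [-0.2 -0.  -3.1] op 0.081
 shift mm [ 0.1 21.8  1.5] shares [0.0003 0.0872 0.0061] turn share -0.0041 deg -0.4
[ 0.18542938 -0.0802766   0.01182842]
rear plane n [-0.071  0.968  0.239] tilt 13.8 inl 369 767 z range 97.0 163.0
```

Request:
apply_moves(
  plan=[
    [[0,0.14,0],0],
    [[0,0.2,0],0],
    [[0,0.23,0],0],
    [[0,0.245,0],0],
    [[0,0.25,0],0],
  ],
)

```text
t: 24.4
eef_pos: [562.4, 86.9, 166.6]
eef_rot: [[0.998, 0.063, -0.0], [0.063, -0.998, 0.001], [0.0, -0.001, -1.0]]
ft_force: [-0.5, 0.1, -4.0]
opening: 0.082
```

```bash
python3 shot.py s31
```

```text
t 24.45 pos [562.4  87.1 166.7] yaw 3.7 F [ 0.9  0.  -4.1] op 0.079
 shift mm [  0.1 -39.9   1.7] shares [ 0.0006 -0.1597  0.0068] turn share -0.0036 deg -0.3
[ 0.16689089 -0.08927796 -0.03438863]
rear plane n [-0.064  0.901  0.429] tilt 25.4 inl 332 472 z range 103.0 139.0
```

Request:
apply_moves(
  plan=[
    [[0,-0.05,0],0],
    [[0,-0.15,0],0],
    [[0,-0.25,0],0],
    [[0,-0.25,0],0],
  ],
)

```text
t: 24.85
eef_pos: [556.4, 157.9, 167.8]
eef_rot: [[0.997, 0.074, 0.0], [0.074, -0.997, 0.008], [0.001, -0.007, -1.0]]
ft_force: [-0.1, 1.2, -1.6]
opening: 0.079
```

```bash
python3 shot.py s32
```

```text
t 24.90 pos [557.2 154.7 167.5] yaw 4.1 F [-0.1 -1.2 -2.6] op 0.080
 shift mm [ 0.9 27.8  2.4] shares [0.0034 0.1113 0.0097] turn share 0.0011 deg 0.1
[-0.05435866 -0.0629354   0.00715322]
rear plane n [-0.068  0.896  0.44 ] tilt 26.1 inl 394 659 z range 105.0 153.0
```

View pics/s32.png

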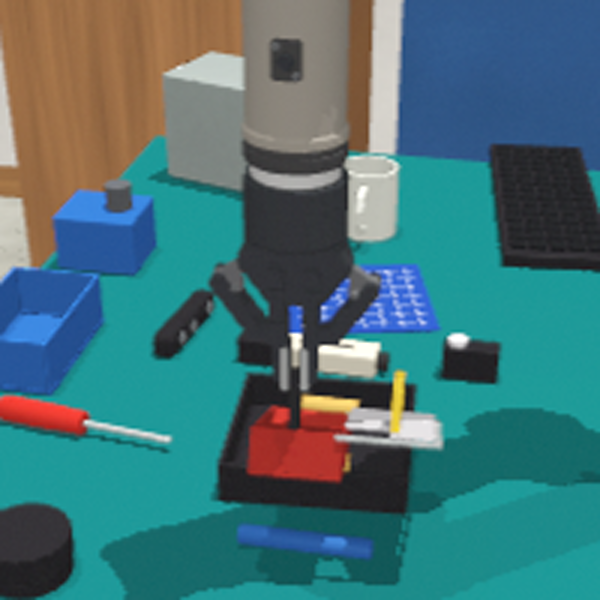

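```bash
python3 - <<'E'
from fit import *
p,d=manip.capture('top'); cv2.imwrite('pics/t33.png',cv2.resize(p[130:250,200:340],None,fx=4,fy=4,interpolation=2))
goto([560,127,165],4)
E
```

```text
t 24.95 pos [557.9 152.  167.1] yaw 3.9 F [ 0.  -0.8 -2.3] op 0.081
 shift mm [ 0.4 25.1  2.1] shares [0.0014 0.1003 0.0085] turn share -0.0009 deg -0.1
```

View pics/t33.png

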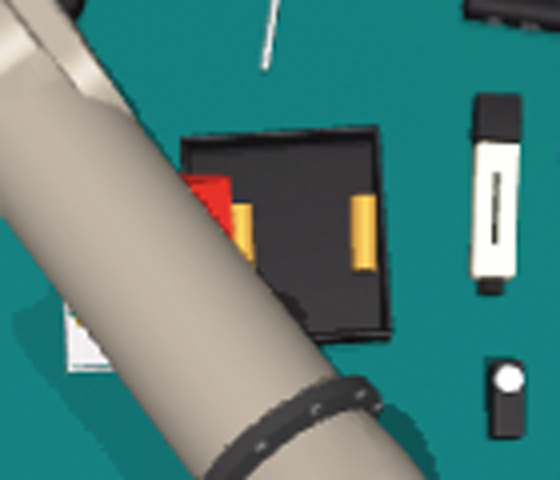

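```bash
python3 - <<'E'
from fit import *
i=manip.camera_info('top')
p,d=manip.capture('top')
for rc in((130+232/4,200+245/4),(130+215/4,200+245/4),(130+232/4,200+364/4)): print(depth_pt('top',rc,d,i).round(0))
print([ (manip.get_state()['ft_force'][2]).round(2)])
for n in('tube1',):
    for r in manip.place_of(n,'top'): print(r,px2w('top',r['position'],15,i).round(0))
goto([557,152,200],4)
E
```

```text
[564.  45.  26.]
[578.  45.  26.]
[564. -50.  30.]
[np.float64(-2.82)]
{'position': [187.4, 260.6], 'conf': 0.42} [568.  47.  15.]
{'position': [187.3, 293.2], 'conf': 0.41} [569. -58.  15.]
t 25.05 pos [558.7 149.  166.6] yaw 3.7 F [ 0.  -0.2 -2. ] op 0.081
 shift mm [ -1.5  -3.1 -33.4] shares [-0.0058 -0.0124 -0.1335] turn share -0.0037 deg -0.3
```

Request:
apply_moves(
  plan=[
    [[0,0,0],0],
    [[0,0,-0.03],0],
    [[0,0,-0.1],0],
    [[0,0,-0.18],0],
    [[0,0,-0.2],0],
  ],
  jaw=-1,
  grip_force=60,
)

```text
t: 25.55
eef_pos: [560.1, 149.3, 219.4]
eef_rot: [[0.998, 0.062, 0.005], [0.062, -0.998, 0.002], [0.005, -0.002, -1.0]]
ft_force: [-0.2, 0.7, -2.8]
opening: 0.065
```

```bash
python3 - <<'E'
from fit import *
goto([569,-100,210],10)
p,d=manip.capture('wrist'); cv2.imwrite('pics/w34.png',p)
p,d=manip.capture('top'); cv2.imwrite('pics/t34.png',cv2.resize(p[130:250,200:340],None,fx=4,fy=4,interpolation=2))
E
```

```text
t 25.55 pos [560.1 149.3 219.4] yaw 3.6 F [-0.2  0.7 -2.8] op 0.065
 shift mm [ -6.7 249.4   9. ] shares [-0.0266  0.9974  0.0362] turn share -0.0714 deg -6.4
```

View pics/w34.png

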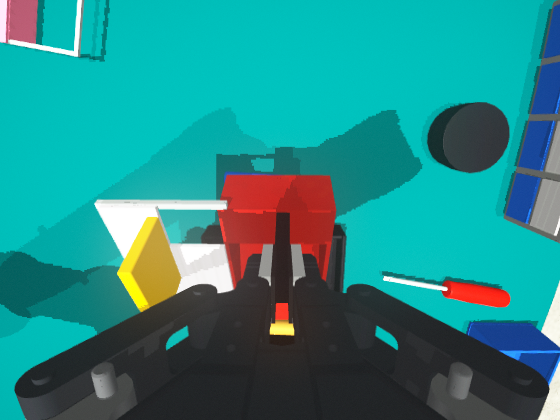

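Request:
apply_moves(
  plan=[
    [[0,0.06,-0.04],0],
    [[0,0.2,-0.06],-0.02],
    [[-0.01,0.36,-0.06],-0.04],
    [[-0.02,0.52,-0.06],-0.06],
    [[-0.02,0.68,-0.06],-0.07],
  ],
)

```text
t: 26.15
eef_pos: [563.3, -23.2, 230.3]
eef_rot: [[0.985, 0.173, -0.002], [0.173, -0.985, -0.001], [-0.002, 0.0, -1.0]]
ft_force: [0.7, -0.2, -2.1]
opening: 0.065
```

```bash
python3 - <<'E'
from fit import *
M=np.array([576.5,-313]);a=np.radians(105);
def T(x,y,z): return [M[0]+x*np.cos(a)-y*np.sin(a),M[1]+x*np.sin(a)+y*np.cos(a),z]
print(T(45,-4,74.5))
goto(T(10,-4,200),15)
E
```

```text
[np.float64(568.7168462755428), np.float64(-268.49806163658184), 74.5]
t 26.15 pos [563.3 -23.2 230.3] yaw 10.0 F [ 0.7 -0.2 -2.1] op 0.065
 shift mm [-34.1 277.4  30.5] shares [-0.1363  1.1096  0.1219] turn share -0.0557 deg -5.0
```

View pics/t34.png

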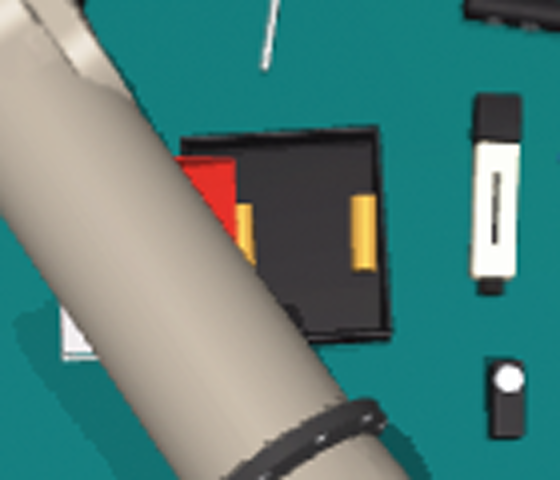

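Request:
apply_moves(
  plan=[
    [[-0.02,0.16,0.02],-0.01],
    [[-0.04,0.34,0.04],-0.02],
    [[-0.07,0.52,0.06],-0.03],
    [[-0.09,0.7,0.09],-0.045],
    [[-0.12,0.87,0.12],-0.056],
  ],
)

```text
t: 26.65
eef_pos: [571.5, -243.2, 199.9]
eef_rot: [[0.966, 0.258, -0.002], [0.258, -0.966, 0.0], [-0.002, -0.001, -1.0]]
ft_force: [0.2, 0.3, -2.6]
opening: 0.066
```

Request:
apply_moves(
  plan=[
    [[0,0.09,0],0],
    [[0,0.16,0],0],
    [[0,0.19,0],0],
    [[0,0.2,0],0],
  ],
)

```text
t: 27.05
eef_pos: [584.7, -289.5, 200.2]
eef_rot: [[0.966, 0.257, -0.002], [0.257, -0.966, 0.001], [-0.002, -0.001, -1.0]]
ft_force: [0.1, 1.1, -2.3]
opening: 0.068
```

```bash
python3 - <<'E'
from fit import *
import pickle
manip.capture('side')
i=manip.camera_info('wrist');p,d=manip.capture('wrist'); cv2.imwrite('pics/w35.png',p);pickle.dump(i,open('i35.pkl','wb'));np.save('d35.npy',d)
M=np.array([576.5,-313]);a=np.radians(105);
def T(x,y,z): return [M[0]+x*np.cos(a)-y*np.sin(a),M[1]+x*np.sin(a)+y*np.cos(a),z]
goto(T(10,-4,200),15)
p,d=manip.capture('side'); cv2.imwrite('pics/s35.png',cv2.resize(p[60:210,220:360],None,fx=4,fy=4,interpolation=2))
E
```

```text
t 27.15 pos [ 585.1 -287.8  201.1] yaw 15.0 F [ 0.1 -0.3 -2.8] op 0.066
 shift mm [-10.9  12.1   1.1] shares [-0.0436  0.0485  0.0043] turn share 0.0005 deg 0.0
```

View pics/w35.png

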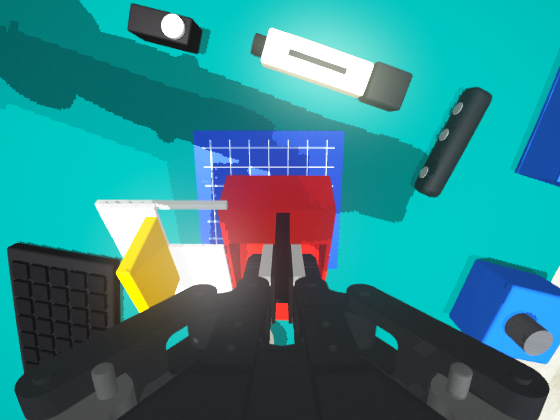

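View pics/s35.png

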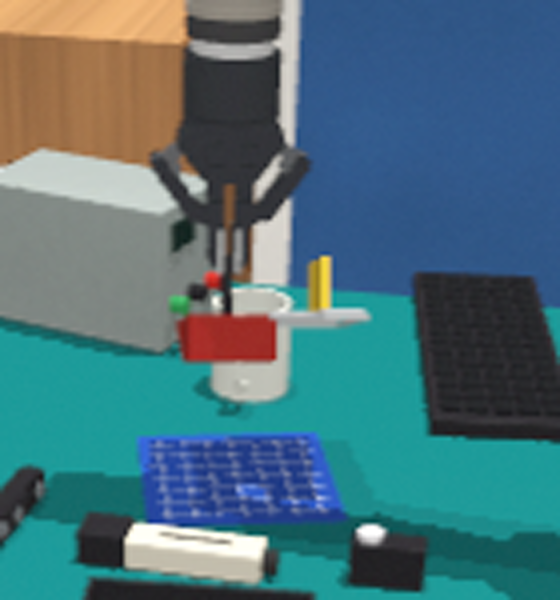

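```bash
cat > pose3.py <<'E'
from fit import *
def pose(pts,i,s,v0):
    R=s['eef_rot'];p=s['eef_pos']
    # tin axes in tool: x=-y_t, y=-x_t, z=-z_t ; tilt front-down about tin y
    B=np.array([[0,-1,0],[-1,0,0],[0,0,-1.]])
    def W(q,v):
        th,tx,ty,tz,ps=v; c,n=np.cos(th),np.sin(th)
        Ry=np.array([[c,0,-n],[0,1,0],[n,0,c]]) # front(-x) goes down (z-): z=n*x
        cz,sz=np.cos(ps),np.sin(ps)
        Rz=np.array([[cz,-sz,0],[sz,cz,0],[0,0,1]])
        return p+R@(B@(Rz@Ry@np.array(q))+[tx,ty,tz])
    f=lambda v: np.r_[np.ravel([w2px('wrist',W(q,v),i)[0]-rc for q,rc in pts]), 20*v[4]]
    r=least_squares(f,v0,loss='soft_l1'); v=r.x
    print('tilt %.1f tool off %s yaw %.1f'%(np.degrees(v[0]),v[1:4].round(1),np.degrees(v[4])),f(v)[:-1].reshape(-1,2).round(1).tolist())
    for n,q in (('edge',(-22,0,0)),('lip',(-88,0,36)),('orig',(0,0,0)),('rearbot',(48,0,0))): print(n,W(q,v).round(1))
    # TCP in tin coords
    th=v[0];c,n=np.cos(th),np.sin(th);Ry=np.array([[c,0,-n],[0,1,0],[n,0,c]])
    print('TCP in tin',(Ry.T@(B.T@(-v[1:4]))).round(1)); return v
E
python3 - <<'E'
from pose3 import *
import pickle
i=pickle.load(open('i35.pkl','rb'));s=manip.get_state()
print(s['eef_pos'],s['t'])
pts=[((48,36,0),(177,226.5)),((48,-36,0),(177,330)),((48,-36,37),(210,336)),((48,112,37),(201.5,96))]
pose(pts,i,s,[.45,-4,40,60,0])
E
```

```text
[ 585.26729282 -287.17053414  201.37938797] 27.2
tilt 21.1 tool off [-3.4 13.1 82.5] yaw -2.0 [[-2.1, 1.0], [1.1, -0.9], [-0.4, 0.2], [0.5, -0.3]]
edge [ 590.  -320.6  110.9]
lip [ 606.9 -393.2  120.7]
orig [ 585.3 -300.6  118.9]
rearbot [ 575.2 -257.   136.2]
TCP in tin [41.9 -3.4 72.2]
```

```bash
python3 - <<'E'
from h import *
goto([577.5,-300.9,98],15)
E
```

```text
t 27.20 pos [ 585.3 -287.2  201.4] yaw 15.1 F [-0.2  0.6 -2.3] op 0.067
 shift mm [-11.1  11.4 103.4] shares [-0.0442  0.0455  0.4135] turn share 0.0011 deg 0.1
```

Request:
apply_moves(
  plan=[
    [[-0.02,0.02,0.08],0],
    [[-0.044,0.045,0.2],0],
    [[-0.044,0.045,0.31],0],
    [[-0.044,0.045,0.39],0],
    [[-0.044,0.045,0.41],0],
  ],
)

```text
t: 27.7
eef_pos: [575.5, -300.7, 96.3]
eef_rot: [[0.965, 0.261, -0.005], [0.261, -0.965, 0.002], [-0.005, -0.004, -1.0]]
ft_force: [-0.6, 0.5, -3.1]
opening: 0.067
```

```bash
python3 - <<'E'
from h import *
manip.capture('side')
goto([577.5,-300.9,92.5],15)
p,d=manip.capture('side'); cv2.imwrite('pics/s36.png',cv2.resize(p[60:210,220:360],None,fx=4,fy=4,interpolation=2))
goto([577.5,-300.9,92.5],15)
E
```

```text
t 27.75 pos [ 576.2 -300.9   97. ] yaw 15.1 F [-0.4  0.1 -2.7] op 0.065
 shift mm [1.3 0.3 4.5] shares [0.0053 0.0013 0.0181] turn share 0.0011 deg 0.1
t 27.80 pos [ 577.2 -301.4   98.7] yaw 15.1 F [-0.2 -0.2 -2.8] op 0.061
 shift mm [ 0.4 -0.4  6.2] shares [ 0.0015 -0.0016  0.0249] turn share 0.0008 deg 0.1
```

View pics/s36.png

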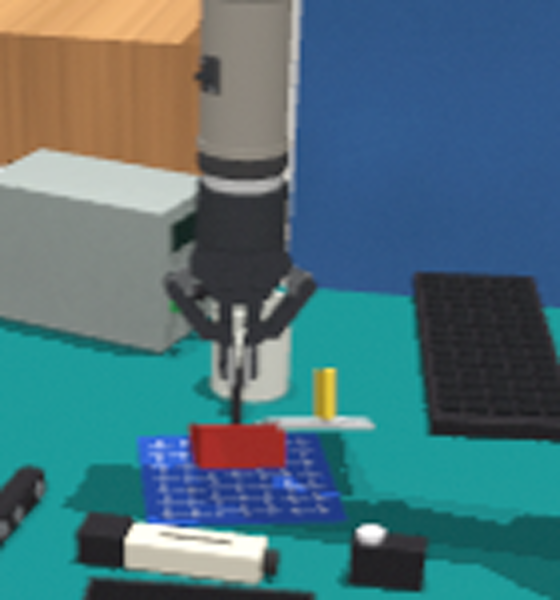

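Request:
apply_moves(
  plan=[
    [[0,0,0.012],0],
    [[0,0,0.024],0],
    [[0,0,0.028],0],
    [[0,0,0.028],0],
  ],
  jaw=-0.85,
  grip_force=20,
)

```text
t: 28.2
eef_pos: [578.2, -302.4, 92.9]
eef_rot: [[0.966, 0.259, 0.002], [0.259, -0.966, -0.0], [0.002, 0.001, -1.0]]
ft_force: [0.0, 0.1, -2.8]
opening: 0.079
```

```bash
python3 - <<'E'
from h import *
goto([577.5,-300.9,92.5],15)
E
```

```text
t 28.20 pos [ 578.2 -302.4   92.9] yaw 15.0 F [ 0.   0.1 -2.8] op 0.079
 shift mm [-0.3 -1.6  0.4] shares [-0.0013 -0.0065  0.0015] turn share -0.0001 deg -0.0
```

Request:
apply_moves(
  plan=[
    [[0,-0.006,0.008],0],
    [[0,-0.006,0.016],0],
    [[0,-0.006,0.016],0],
  ],
)

```text
t: 28.5
eef_pos: [579.4, -300.3, 91.7]
eef_rot: [[0.966, 0.259, 0.005], [0.259, -0.966, -0.001], [0.005, 0.002, -1.0]]
ft_force: [-1.0, 2.9, 9.4]
opening: 0.078
```

Request:
apply_moves(
  plan=[
    [[-0.004,-0.025,0.004],0],
    [[-0.004,-0.05,0.014],0],
    [[-0.004,-0.075,0.028],0],
    [[-0.004,-0.1,0.044],0],
    [[-0.004,-0.12,0.058],0],
  ],
)

```text
t: 29.0
eef_pos: [571.3, -270.3, 77.7]
eef_rot: [[0.966, 0.26, 0.006], [0.26, -0.966, 0.0], [0.006, 0.002, -1.0]]
ft_force: [-1.5, 4.6, 10.6]
opening: 0.08
```

```bash
python3 - <<'E'
from h import *
p,d=manip.capture('side'); cv2.imwrite('pics/s37.png',cv2.resize(p[60:210,220:360],None,fx=4,fy=4,interpolation=2))
goto([569,-271.5,74.2],15)
import pickle
i=manip.camera_info('wrist');p,d=manip.capture('wrist'); cv2.imwrite('pics/w37.png',p);pickle.dump(i,open('i37.pkl','wb'))
E
```

```text
t 29.05 pos [ 570.8 -269.    76.8] yaw 15.2 F [-0.9  3.4  9. ] op 0.074
 shift mm [-2.4  1.9  2.6] shares [-0.0097  0.0076  0.0105] turn share 0.0018 deg 0.2
```

View pics/s37.png

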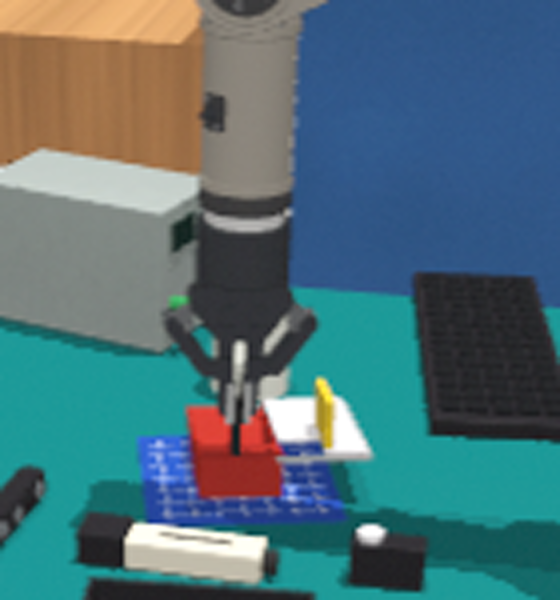

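View pics/w37.png

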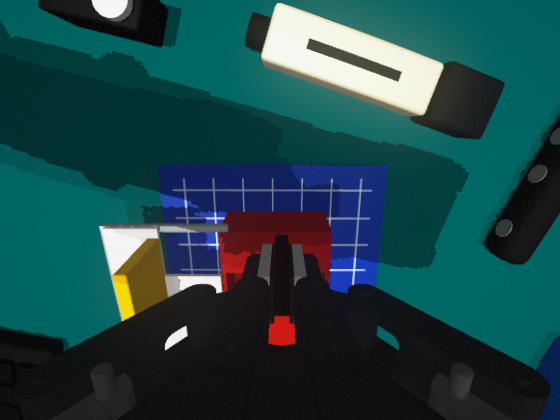

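Request:
apply_moves(
  plan=[
    [[0,-0.004,0.008],0],
    [[0,-0.006,0.014],0],
    [[0,-0.006,0.014],0],
  ],
)

```text
t: 29.4
eef_pos: [570.3, -266.3, 74.6]
eef_rot: [[0.965, 0.262, 0.004], [0.262, -0.965, 0.003], [0.005, -0.002, -1.0]]
ft_force: [-4.3, 6.4, 15.4]
opening: 0.078
```

Request:
apply_moves(
  plan=[
    [[0,0,0],0],
    [[0,0,0],0],
    [[0,0,0],0],
  ],
  jaw=-0.4,
)

```text
t: 29.7
eef_pos: [567.6, -271.9, 69.7]
eef_rot: [[0.966, 0.258, -0.001], [0.258, -0.966, -0.001], [-0.001, 0.001, -1.0]]
ft_force: [-0.3, 0.4, 0.0]
opening: 0.297
```

Request:
apply_moves(
  plan=[
    [[0,0,-0.04],0],
    [[0,0,-0.12],0],
    [[0,0,-0.16],0],
    [[0,0,-0.16],0],
    [[0,0,-0.16],0],
  ],
)

```text
t: 30.2
eef_pos: [567.9, -271.2, 110.0]
eef_rot: [[0.966, 0.258, -0.0], [0.258, -0.966, -0.0], [-0.0, 0.0, -1.0]]
ft_force: [-0.6, 0.3, -0.6]
opening: 0.301
```

```bash
python3 - <<'E'
from h import *
p,d=manip.capture('side'); cv2.imwrite('pics/s38.png',cv2.resize(p[60:210,220:360],None,fx=4,fy=4,interpolation=2))
goto([569,-271.5,74.2],15)
import pickle
i=manip.camera_info('wrist');p,d=manip.capture('wrist'); cv2.imwrite('pics/w38.png',p);pickle.dump(i,open('i38.pkl','wb'))
c=p[180:300,80:400];cv2.imwrite('pics/w38c.png',cv2.resize(c,None,fx=2.5,fy=2.5,interpolation=2))
E
```

```text
t 30.25 pos [ 567.5 -271.1  109.4] yaw 15.0 F [-0.6 -0.3  0.2] op 0.297
 shift mm [ 1.4  0.8 35.2] shares [0.0055 0.003  0.1408] turn share -0.0004 deg -0.0
```

View pics/s38.png

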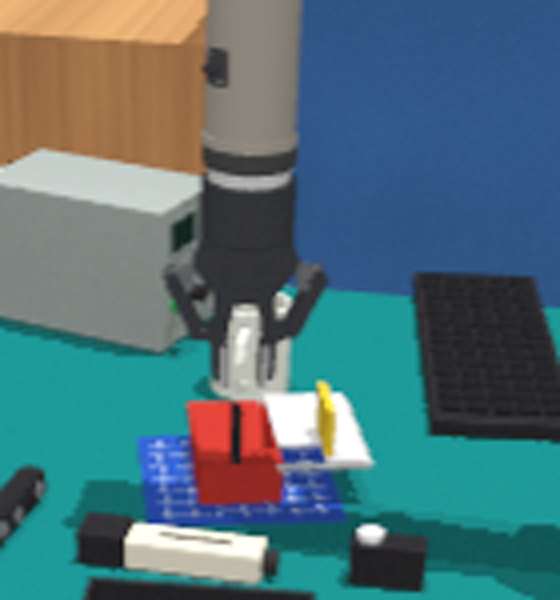

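View pics/w38.png

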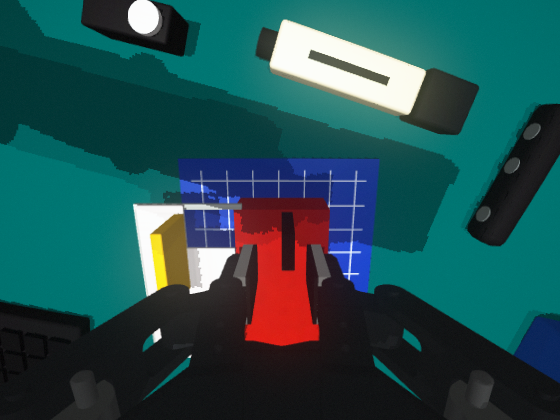

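```bash
python3 - <<'E'
from fit import *
import pickle
i=pickle.load(open('i38.pkl','rb'))
pts=[((18,0,86),0,(269.5,282)),((18,-8,86),0,(269.5,294)),((48,-36,39),0,(209,329.5)),((48,112,39),0,(205,134.5)),((48,36,2),0,(198,240.5)),((48,-36,2),0,(198,325.5)),((42,8,86),1,(233,151.5))]
x,y,t,o=fit(pts,i,[576,-313,1.83,72])
# mat from this picture
a=px2w('wrist',(158,180),2,i);b=px2w('wrist',(158,379),2,i);v=b-a;n=np.array([v[1],-v[0],0]);n/=np.linalg.norm(n)
print('mat',np.linalg.norm(v),((a+b)/2+n*85).round(1),np.degrees(np.arctan2(v[1],v[0])))
c,s=np.cos(t),np.sin(t)
def T(a,b): return [x+c*a-s*b,y+s*a+c*b]
print('tab target'); goto(T(-1,4.25+o)+[120],np.degrees(t)-90)
E
```

```text
xy 578.1 -308.5 yaw 103.72 open 71.4
[[3.7, -0.5], [4.0, 0.3], [-1.1, 1.0], [-1.3, -0.2], [-3.4, 0.4], [-1.6, -1.8], [1.3, -0.0]]
(30, -4) 574.8772114046384 -278.3901211412503
(30, 0) 570.991394762902 -279.33903052934
mat 168.07102552028516 [ 577.9 -313.2    2. ] 14.971610245607234
tab target
t 30.30 pos [ 567.3 -271.1  109.1] yaw 15.0 F [-0.5 -0.4  0.4] op 0.301
 shift mm [-74.9  38.3 -10.8] shares [-0.2996  0.1531 -0.0432] turn share 0.0139 deg 1.3
```

Request:
apply_moves(
  plan=[
    [[-0.15,0.1,0],0.012],
    [[-0.3,0.153,0],0.012],
    [[-0.3,0.153,0],0.012],
    [[-0.3,0.153,0.05],0.012],
    [[-0.3,0.153,0.1],0.012],
  ],
  jaw=0,
)

```text
t: 30.8
eef_pos: [506.1, -326.0, 84.0]
eef_rot: [[0.97, 0.242, 0.001], [0.242, -0.97, 0.001], [0.001, -0.001, -1.0]]
ft_force: [0.2, 0.9, -0.4]
opening: 0.501
```

```bash
python3 - <<'E'
from fit import *
manip.capture('side')
p,d=manip.capture('wrist'); cv2.imwrite('pics/w39.png',p)
t=np.radians(103.7);x,y,o=578.1,-308.5,71.5
c,s=np.cos(t),np.sin(t)
goto([x+c*-1-s*(4.25+o),y+s*-1+c*(4.25+o),49.5],13.7)
E
```

```text
t 30.90 pos [ 504.5 -324.9   82. ] yaw 14.1 F [0.3 0.8 0. ] op 0.501
 shift mm [-0.2  2.7 32.5] shares [-0.0009  0.0106  0.1299] turn share 0.0041 deg 0.4
```

View pics/w39.png

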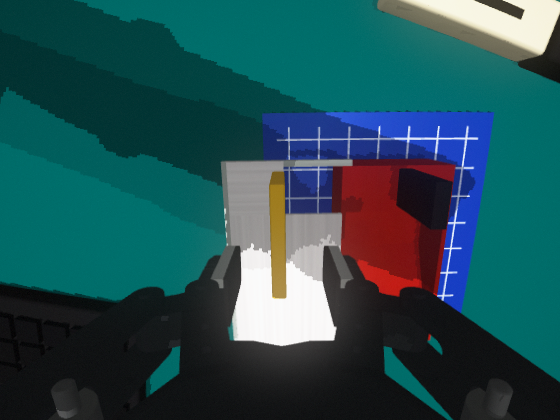

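Request:
apply_moves(
  plan=[
    [[-0.004,0.004,0.08],0],
    [[-0.004,0.004,0.125],0],
    [[-0.004,0.004,0.125],0],
  ],
)

```text
t: 31.2
eef_pos: [503.6, -327.0, 51.5]
eef_rot: [[0.97, 0.242, -0.004], [0.242, -0.97, 0.003], [-0.003, -0.003, -1.0]]
ft_force: [-0.5, 1.0, -0.5]
opening: 0.5
```

Request:
apply_moves(
  plan=[
    [[0,0,0],0],
    [[0,0,0],0],
    [[0,0,0],0],
    [[0,0,0],0],
  ],
  jaw=-1,
  grip_force=20,
)

```text
t: 31.6
eef_pos: [505.4, -328.6, 54.7]
eef_rot: [[0.971, 0.24, 0.001], [0.24, -0.971, -0.001], [0.001, 0.001, -1.0]]
ft_force: [0.0, 0.4, 2.4]
opening: 0.084
```

Request:
apply_moves(
  plan=[
    [[0.02,0,0],0],
    [[0.07,0,0],0],
    [[0.14,0,0],0],
    [[0.2,0,0],0],
    [[0.25,0,0],0],
  ],
)

```text
t: 32.1
eef_pos: [567.7, -313.0, 54.7]
eef_rot: [[0.971, 0.241, 0.002], [0.241, -0.971, -0.001], [0.002, 0.001, -1.0]]
ft_force: [0.7, 0.8, 5.5]
opening: 0.084
```

```bash
python3 - <<'E'
from fit import *
manip.capture('side')
goto([500,-300,50],13.7)
p,d=manip.capture('wrist'); cv2.imwrite('pics/w40.png',p)
E
```

```text
t 32.15 pos [ 569.9 -311.9   54.8] yaw 14.0 F [ 3.  -1.   2.2] op 0.079
 shift mm [-65.  -28.5   4.4] shares [-0.2599 -0.1139  0.0177] turn share 0.0038 deg 0.3
```

View pics/w40.png

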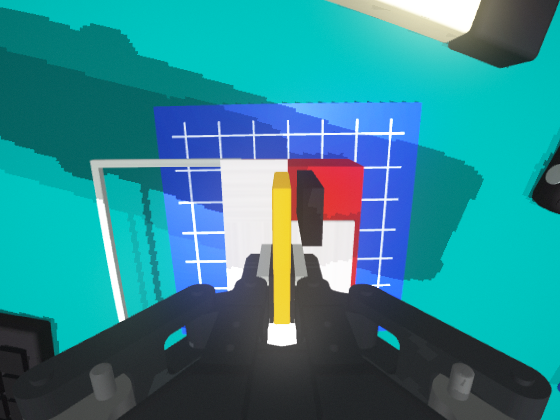

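Request:
apply_moves(
  plan=[
    [[0,0,0],0],
    [[0,0,0],0],
    [[0.02,0,0],0],
    [[0.036,0,0],0],
  ],
  jaw=0,
)

```text
t: 32.6
eef_pos: [573.6, -311.7, 53.3]
eef_rot: [[0.971, 0.239, -0.001], [0.239, -0.971, 0.0], [-0.001, -0.0, -1.0]]
ft_force: [1.3, 0.4, -0.6]
opening: 0.505
```

Request:
apply_moves(
  plan=[
    [[0,-0.05,0],0],
    [[0,-0.115,0],0],
    [[0,-0.115,0],0],
    [[0,-0.115,0],0],
  ],
)

```text
t: 33.0
eef_pos: [567.3, -283.0, 54.0]
eef_rot: [[0.97, 0.242, 0.0], [0.242, -0.97, -0.001], [-0.0, 0.001, -1.0]]
ft_force: [0.2, -0.1, -0.4]
opening: 0.503
```

```bash
python3 - <<'E'
from fit import *
p,d=manip.capture('wrist'); cv2.imwrite('pics/w41.png',p)
t=np.radians(103.7);x,y=578.1,-308.5
c,s=np.cos(t),np.sin(t)
goto([x+c*29,y+s*29,52],14)
E
```

```text
t 33.05 pos [ 567.2 -284.    53.9] yaw 13.9 F [ 0.4 -0.3 -0.2] op 0.502
 shift mm [ 4.8 -2.6  1.9] shares [ 0.0193 -0.0104  0.0075] turn share -0.0012 deg -0.1
```

View pics/w41.png

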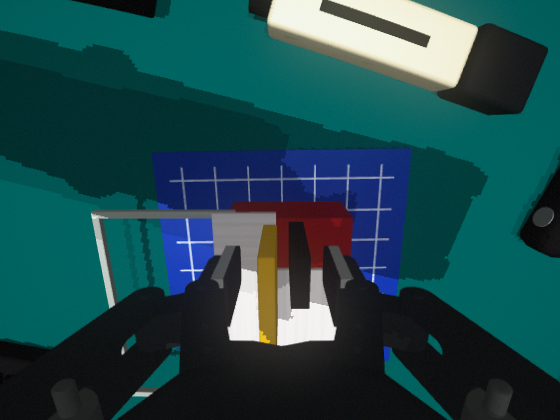

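Request:
apply_moves(
  plan=[
    [[0.018,-0.008,0],0],
    [[0.018,-0.008,0],0],
    [[0.018,-0.008,0],0],
  ],
)

```text
t: 33.35
eef_pos: [571.4, -280.6, 53.8]
eef_rot: [[0.971, 0.24, 0.0], [0.24, -0.971, 0.0], [0.0, -0.0, -1.0]]
ft_force: [-0.0, 0.5, -0.4]
opening: 0.501
```

Request:
apply_moves(
  plan=[
    [[0,0,0],0],
    [[0,0,0],0],
    [[0,0,0],0],
    [[0,0,0],0],
    [[0,0,0],0],
  ],
  jaw=-1,
  grip_force=30,
)

```text
t: 33.85
eef_pos: [571.3, -280.6, 53.9]
eef_rot: [[0.971, 0.24, 0.0], [0.24, -0.971, -0.0], [0.0, 0.0, -1.0]]
ft_force: [0.0, -0.9, 0.6]
opening: 0.176
```

Request:
apply_moves(
  plan=[
    [[0,0,0],0],
    [[0,0,0],0],
    [[0,0,0],0],
    [[0,0,0],0],
  ],
  jaw=-0.3,
)

```text
t: 34.25
eef_pos: [571.0, -280.4, 53.7]
eef_rot: [[0.971, 0.24, -0.0], [0.24, -0.971, 0.0], [-0.0, -0.0, -1.0]]
ft_force: [-0.0, -0.1, 0.1]
opening: 0.352
```

Request:
apply_moves(
  plan=[
    [[0,0,-0.08],0],
    [[0,0,-0.25],0],
    [[0,0,-0.42],0],
    [[0,0,-0.6],0],
    [[0,0,-0.7],0],
  ],
)

```text
t: 34.75
eef_pos: [572.7, -280.2, 233.4]
eef_rot: [[0.971, 0.24, 0.006], [0.24, -0.971, -0.002], [0.005, 0.003, -1.0]]
ft_force: [0.0, -0.3, -0.3]
opening: 0.353
```

```bash
python3 - <<'E'
from fit import *
import pickle
manip.capture('side')
p,d=manip.capture('side'); cv2.imwrite('pics/s42.png',p)
i=manip.camera_info('wrist');p,d=manip.capture('wrist'); cv2.imwrite('pics/w42.png',p);pickle.dump(i,open('i42.pkl','wb'))
p,d=manip.capture('top'); cv2.imwrite('pics/t42.png',p)
goto([560,-280,250],14)
E
```

```text
t 34.95 pos [ 571.2 -280.4  229.1] yaw 13.9 F [ 0.4 -0.3  0. ] op 0.352
 shift mm [-10.8  -3.1 -21. ] shares [-0.0432 -0.0122 -0.0838] turn share -0.0011 deg -0.1
```

View pics/w42.png

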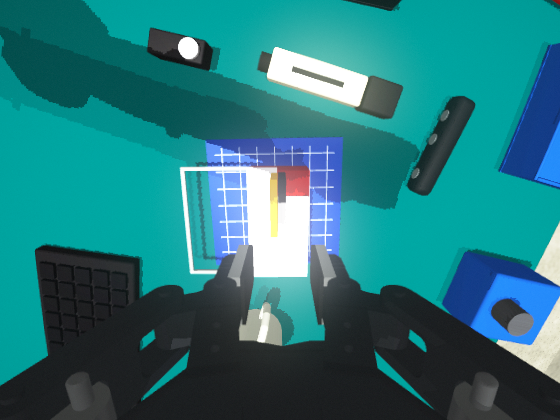

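View pics/s42.png

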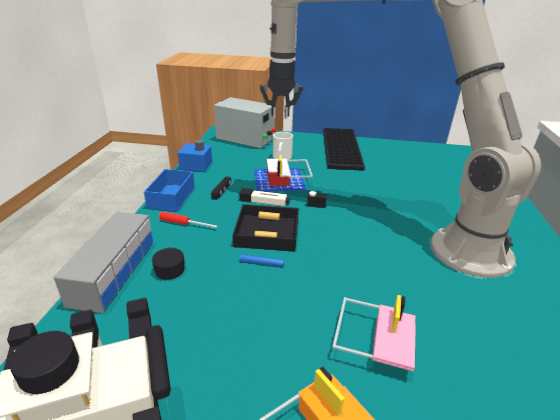

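View pics/t42.png

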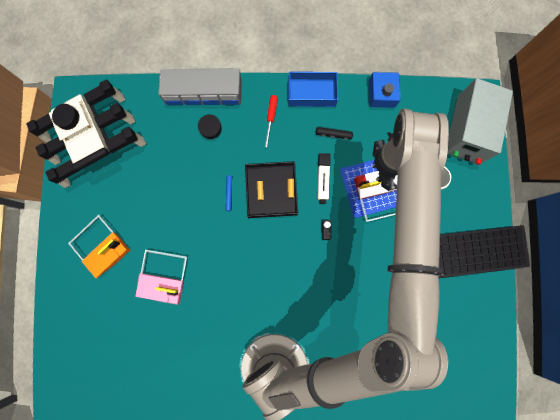

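```bash
python3 - <<'E'
from fit import *
import pickle
i=manip.camera_info('wrist');p,d=manip.capture('wrist');pickle.dump(i,open('i43.pkl','wb'))
c=p[125:290,170:350];cv2.imwrite('pics/w43.png',cv2.resize(c,None,fx=3.6,fy=3.6,interpolation=cv2.INTER_CUBIC))
E
```

```text
(no output)
```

View pics/w43.png

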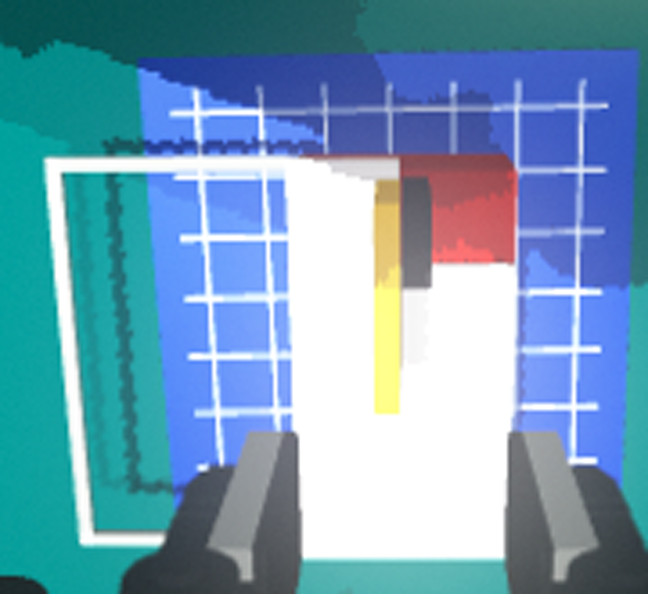

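```bash
python3 - <<'E'
from fit import *
import pickle
i=pickle.load(open('i43.pkl','rb'))
pts=[((48,112,39),0,(168.9,182.5)),((-89,112,37),0,(276.4,193.6)),((48,-36,39),0,(171.7,313.6)),((-89,-36,43),1,(280.6,310.8)),((18,0,86),0,(204.7,281.9)),((18,-8,86),0,(204.7,290)),((-20,8,86),1,(125+413/3.6,170+374/3.6)),((-20,.5,86),1,(125+413/3.6,170+399/3.6))]
fit(pts,i,[578,-310,1.81,0])
a=px2w('wrist',(142.2,208.3),2,i);b=px2w('wrist',(138.9,347.2),2,i);v=b-a;n=np.array([v[1],-v[0],0]);n/=np.linalg.norm(n)
print('mat',np.linalg.norm(v),((a+b)/2+n*85).round(1),np.degrees(np.arctan2(v[1],v[0])))
E
```

```text
xy 579.1 -306.4 yaw 103.96 open 0.3
[[-0.2, 0.4], [0.1, -0.2], [-3.3, 0.1], [-1.6, -0.2], [0.3, -0.1], [0.3, -0.2], [0.7, -0.0], [0.7, 0.3]]
(30, -4) 575.7806300856539 -276.3607613724724
(30, 0) 571.8987260819108 -277.3255521817792
mat 170.28244201023745 [ 578.1 -314.9    2. ] 15.22610408282453
```

```bash
python3 - <<'E'
from plant import manip
print(manip.job_done(), manip.get_state()['t'])
E
```

```text
the job is handed in; nothing more can be done
the job is handed in; nothing more can be done
```

I did the job in the order asked and handed it in at about 35 s of the 72 s allowed.

- **Carry and open:** I pinched the red tin's yellow tab and black handle together, carried it to the blue mat with the lid held shut, and slid the lid fully open. The measured travel was about 72 mm.
- **Tipping:** The tool cannot tilt, so I pinched the handle lightly and let the tin swing front-down in the fingers over the black tray. Swaying the arm helped it along.
- **Setting back:** I pushed the empty tin level again on the mat, slid the lid shut with a final pinch of tab and handle, and let go.

**Last checks**
- **Tubes:** Both tubes show in the tray in the top and side pictures, and the weight on the wrist dropped to that of an empty tin.
- **Tin:** It stands upright on the mat with the lid shut (fitted opening 0.3 mm) and the gripper clear above it.
- **Bystanders:** They look unmoved in the pictures. I did not measure them.

**What did not go quite as planned**
- **Position on the mat:** The tin's origin is about 8 mm from the mat's centre, towards the handle end. The calibration is good to about 2 mm, and I left it there.
- **Tilt:** The tubes left at a measured tilt of about 26°, not 40 to 45°. One rolled to the far inner wall of the tray.
- **Grip test:** While testing the grip on the mat before pouring, the tin slipped free and dropped about 7 mm, landing upright.

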